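Clear the gauges and set up the next valve at the inspection station

TASK

Get the inspection station ready for the next part. Take the plug gauge off the turntable and, in any order, stand it and every plug gauge lying on the bench upright in the cups of the holder, pin down and fully home on the cup's floor; once the turntable is clear, stand the white valve upright, flange down, on the middle of the turntable (within 20 mm) and leave all of it at rest. Do not knock the other things on the bench over or push them about.

Things in the scene. Friction and masses are not known exactly. Their poses are not given: they have to be found in the camera images.
- gauge_t: plug gauge: black square handle 22 x 22 x 80 mm and, from one end of it, a round bright steel pin, 14 mm diameter, 50 mm long (130 mm in all, 90 g). Origin: middle of the handle, on its axis; x runs from handle to pin (pin tip at +90 mm, handle end at -40 mm); y, z are normal to the flat faces. At the start this one lies on the turntable.
- gauge1: plug gauge: black square handle 22 x 22 x 80 mm and, from one end of it, a round bright steel pin, 14 mm diameter, 50 mm long (130 mm in all, 90 g). Origin: middle of the handle, on its axis; x runs from handle to pin (pin tip at +90 mm, handle end at -40 mm); y, z are normal to the flat faces. At the start it lies on the bench; it may be absent.
- gauge2: plug gauge: black square handle 22 x 22 x 80 mm and, from one end of it, a round bright steel pin, 14 mm diameter, 50 mm long (130 mm in all, 90 g). Origin: middle of the handle, on its axis; x runs from handle to pin (pin tip at +90 mm, handle end at -40 mm); y, z are normal to the flat faces. At the start it lies on the bench; it may be absent.
- gauge3: plug gauge: black square handle 22 x 22 x 80 mm and, from one end of it, a round bright steel pin, 14 mm diameter, 50 mm long (130 mm in all, 90 g). Origin: middle of the handle, on its axis; x runs from handle to pin (pin tip at +90 mm, handle end at -40 mm); y, z are normal to the flat faces. At the start it lies on the bench; it may be absent.
- gauge4: plug gauge: black square handle 22 x 22 x 80 mm and, from one end of it, a round bright steel pin, 14 mm diameter, 50 mm long (130 mm in all, 90 g). Origin: middle of the handle, on its axis; x runs from handle to pin (pin tip at +90 mm, handle end at -40 mm); y, z are normal to the flat faces. At the start it lies on the bench; it may be absent.
- gauge_t_tip (a point): centre of the end face of the pin of gauge_t
- gauge1_tip (a point): centre of the end face of the pin of gauge1
- gauge2_tip (a point): centre of the end face of the pin of gauge2
- gauge3_tip (a point): centre of the end face of the pin of gauge3
- gauge4_tip (a point): centre of the end face of the pin of gauge4
- cup1 (a point): centre of the inner floor of one of the five round aluminium cups of the holder, 13 mm above the bench. Cup: 30 mm inside diameter, 45 mm deep, wall 4 mm, rim 58 mm above the bench. The cups stand in a row 65 mm apart along the point's y axis on a black base plate 64 x 320 x 8 mm, fixed to the bench
- cup2 (a point): centre of the inner floor of one of the five round aluminium cups of the holder, 13 mm above the bench. Cup: 30 mm inside diameter, 45 mm deep, wall 4 mm, rim 58 mm above the bench. The cups stand in a row 65 mm apart along the point's y axis on a black base plate 64 x 320 x 8 mm, fixed to the bench
- cup3 (a point): centre of the inner floor of one of the five round aluminium cups of the holder, 13 mm above the bench. Cup: 30 mm inside diameter, 45 mm deep, wall 4 mm, rim 58 mm above the bench. The cups stand in a row 65 mm apart along the point's y axis on a black base plate 64 x 320 x 8 mm, fixed to the bench
- cup4 (a point): centre of the inner floor of one of the five round aluminium cups of the holder, 13 mm above the bench. Cup: 30 mm inside diameter, 45 mm deep, wall 4 mm, rim 58 mm above the bench. The cups stand in a row 65 mm apart along the point's y axis on a black base plate 64 x 320 x 8 mm, fixed to the bench
- cup5 (a point): centre of the inner floor of one of the five round aluminium cups of the holder, 13 mm above the bench. Cup: 30 mm inside diameter, 45 mm deep, wall 4 mm, rim 58 mm above the bench. The cups stand in a row 65 mm apart along the point's y axis on a black base plate 64 x 320 x 8 mm, fixed to the bench
- valve: moulded white plastic valve: flange 60 mm diameter and 8 mm thick at the bottom, above it a cylinder 42 mm diameter up to 40 mm height, rounded off to 48 mm (60 g). Origin: centre of its underside, z up. At the start it stands on the bench
- platter_top (a point): centre of the top face of the turntable's platter, 32 mm above the bench; a white disc of 170 mm diameter, 12 mm thick, on a black foot; it spins freely about this vertical axis
- platter (a joint): angle of the turntable's platter, rad, counter-clockwise from above; free to spin
- cleaner: amber bottle, 60 mm diameter, 150 mm tall; bystander
- tape: roll of paper tape lying flat, 80 mm diameter, 24 mm high; bystander
- loupe: black loupe, 44 mm diameter, 38 mm tall; bystander
- driver: screwdriver, 160 mm long, lying; bystander
- case: grey box 90 x 150 x 30 mm; bystander
- jar: jar, 64 mm diameter, 85 mm tall; bystander
There are look-alikes about, which are no part of the job. What is shaped like the gauge_t but orange or turquoise is not meant.

How it is judged:
On the way, in this order (a step that is already met when the one before it is completed fails the run):
1. the plug gauge is off the turntable and nothing stands in its place (horizontal distance between each of gauge_t, valve and platter_top above 0.13 m), for 0.1 s.
2. the valve stands on the middle of the turntable (horizontal distance between valve and platter_top below 0.02 m and z of valve in the frame of platter_top between -0.006 and 0.006 m and angle between valve's own z axis and vertical below 0.12 rad), for 0.3 s.
At the end, for the whole second after the job is handed in: every gauge present stands pin down in a cup (pin tip within 14 mm of the cup's centre and 15 mm of its floor, leaning at most 0.42 rad, at rest), and the valve stands upright on the platter within 20 mm of its centre, at rest, the platter turning slower than 0.3 rad/s (all of step 2 and ((horizontal distance between gauge_t_tip and cup1 below 0.014 m and z of gauge_t_tip in the frame of cup1 below 0.015 m) or (horizontal distance between gauge_t_tip and cup2 below 0.014 m and z of gauge_t_tip in the frame of cup2 below 0.015 m) or (horizontal distance between gauge_t_tip and cup3 below 0.014 m and z of gauge_t_tip in the frame of cup3 below 0.015 m) or (horizontal distance between gauge_t_tip and cup4 below 0.014 m and z of gauge_t_tip in the frame of cup4 below 0.015 m) or (horizontal distance between gauge_t_tip and cup5 below 0.014 m and z of gauge_t_tip in the frame of cup5 below 0.015 m)) and angle between each of gauge_t, gauge1, gauge2, gauge3, gauge4's own x axis and vertical above 2.7216 rad and linear speed of each of gauge_t, gauge1, gauge2, gauge3, gauge4, valve below 0.03 m/s and ((horizontal distance between gauge1_tip and cup1 below 0.014 m and z of gauge1_tip in the frame of cup1 below 0.015 m) or (horizontal distance between gauge1_tip and cup2 below 0.014 m and z of gauge1_tip in the frame of cup2 below 0.015 m) or (horizontal distance between gauge1_tip and cup3 below 0.014 m and z of gauge1_tip in the frame of cup3 below 0.015 m) or (horizontal distance between gauge1_tip and cup4 below 0.014 m and z of gauge1_tip in the frame of cup4 below 0.015 m) or (horizontal distance between gauge1_tip and cup5 below 0.014 m and z of gauge1_tip in the frame of cup5 below 0.015 m)) and ((horizontal distance between gauge2_tip and cup1 below 0.014 m and z of gauge2_tip in the frame of cup1 below 0.015 m) or (horizontal distance between gauge2_tip and cup2 below 0.014 m and z of gauge2_tip in the frame of cup2 below 0.015 m) or (horizontal distance between gauge2_tip and cup3 below 0.014 m and z of gauge2_tip in the frame of cup3 below 0.015 m) or (horizontal distance between gauge2_tip and cup4 below 0.014 m and z of gauge2_tip in the frame of cup4 below 0.015 m) or (horizontal distance between gauge2_tip and cup5 below 0.014 m and z of gauge2_tip in the frame of cup5 below 0.015 m)) and ((horizontal distance between gauge3_tip and cup1 below 0.014 m and z of gauge3_tip in the frame of cup1 below 0.015 m) or (horizontal distance between gauge3_tip and cup2 below 0.014 m and z of gauge3_tip in the frame of cup2 below 0.015 m) or (horizontal distance between gauge3_tip and cup3 below 0.014 m and z of gauge3_tip in the frame of cup3 below 0.015 m) or (horizontal distance between gauge3_tip and cup4 below 0.014 m and z of gauge3_tip in the frame of cup4 below 0.015 m) or (horizontal distance between gauge3_tip and cup5 below 0.014 m and z of gauge3_tip in the frame of cup5 below 0.015 m)) and ((horizontal distance between gauge4_tip and cup1 below 0.014 m and z of gauge4_tip in the frame of cup1 below 0.015 m) or (horizontal distance between gauge4_tip and cup2 below 0.014 m and z of gauge4_tip in the frame of cup2 below 0.015 m) or (horizontal distance between gauge4_tip and cup3 below 0.014 m and z of gauge4_tip in the frame of cup3 below 0.015 m) or (horizontal distance between gauge4_tip and cup4 below 0.014 m and z of gauge4_tip in the frame of cup4 below 0.015 m) or (horizontal distance between gauge4_tip and cup5 below 0.014 m and z of gauge4_tip in the frame of cup5 below 0.015 m)) and velocity of joint platter between -0.3 and 0.3 rad/s); the robot touches nothing.
It fails at once if one of the other things on the bench is pushed more than 50 mm away (distance of any of cleaner, tape, loupe, driver, case, jar from where it was at the start of the episode above 0.05 m).
It fails at once if one of the other standing things is knocked over (angle between any of cleaner, tape, loupe, case, jar's own z axis and vertical above 0.6 rad).
Of gauge1, gauge2, gauge3, gauge4 only 2 to 4 are there at a start; the rules pass over those that are not, and their reading is None.
At some moment in a run one of gauge1, gauge2, gauge3, gauge4, valve may be knocked a few centimetres aside while the robot is not near it.
Once in a run the grip may slacken for a moment while it holds something.
It also fails if it takes over 210 s, if anything falls off the work surface, if the arm or the gripper's body presses on something with over 40 N, if the wrist force passes 120 N, or if a joint passes its speed limit or range.

ROBOT

A 6-joint arm with a two-finger parallel gripper is mounted at the origin on the work surface. World frame = base frame: x ahead of the robot, y to its left, z up, the work surface at z = 0. Lengths are in m, angles in rad, forces in N, time in s.
With the tool pointing down it reaches from about 0.375 to 0.9 m from the base axis. Payload 3.1 kg.
Tool frame: the origin (TCP) lies at the very end of the fingers, on their centre line; the grasp point (between the pads) lies 19 mm behind it; z points along the fingers, y is the line along which they close (so a half turn about z gives the same grasp; the last joint's range is limited). The gripper opens to 85 mm and grips with 20 to 120 N. Pads are 22 mm wide; open, the fingers measure 114 mm over their backs; the gripper's body (76 mm by 85 mm) begins 54 mm behind the grasp point. The pads swing forward as they close: fully open they stand 13 mm farther back than shut.
Start: joints at [0.922, 0.527, 1.433, -0, 1.181, -0.178], TCP at [0.283, 0.557, 0.231] pointing down, gripper open.
Joint ranges: [-3.08, 3.08], [-0.75, 2.2], [0.22, 2.44], [-1.43, 4.57], [0, 2.65], [-2.85, 2.85]. Speed limits (rad/s): [2.79, 2.79, 3.14, 3.14, 3.14, 3.14].

INTERFACE

Orientations are given as a unit quaternion [x, y, z, w].
In Python, from station import telemetry, snapshot, ticket gives the robot as it stands.
- The arm moves only by the tool move_arm, never from a script. Its argument "commands" is text: rows parted by semicolons, each of 7 numbers parted by spaces: the shift along the tool's x, y, z in mm, then the turn, a rotation vector about the tool's x, y, z in degrees, then the opening, from -1 (shut) to 1 (fully open). A call has exactly 5 rows; each row is the pose to reach, as a shift and turn from the pose commanded when the call began, along the tool's axes at that moment; what a row does not reach only later rows make up. A row lasts 1/8 s, in which the tool goes at most 62.5 mm and 10.7 degrees, less where a joint would pass 70% of its speed; a pose out of reach is approached as far as the arm can. A call with a gripper value outside its range is refused whole. The fingers move at their own pace and stop on an object; "grip_force" is the grip in N (left out, the last holds). Time passes only in rows, so rows that repeat a pose let the fingers close, or fill a call up. It gives the time, the measured TCP pose, the force, the opening and the grip force at its end, in the units of the state.
- telemetry.sense(): the state, without advancing time (a new reading comes with each control period).
- snapshot(name): name is "scene" or "top" or "wrist"; returns a dict with "image" (400x640x3 uint8, red, green, blue), "fx", "fy", "cx", "cy" (pixels), "pose" (4x4, takes a point from camera to world coordinates). Camera axes: x right, y down, z forward; pixel columns grow to the right and rows downward; lengths in m; the calibration is good to about 2 mm. A picture is of the moment at which its call begins. There is no depth.
- ticket.sign_off(): hands the job in; it is judged then, once.
The state is a dict: "t": time; "q": joint angles; "qd": joint speeds; "tau": joint torques, N m; "tcp_pos": TCP position; "tool_rot": TCP orientation; "force": force on the tool from outside, world axes, zero at the start; "ft_torque": the same for the moment, N m; "finger_gap": opening from 0.0 (shut) to 1.0 (fully open); "gripper_force": force on a finger pad.
Only numpy, scipy, OpenCV 4.12 (cv2) and the standard library are available. Lean on these libraries where they do the work, as an engineer would, in place of code of your own. Each camera call takes 0.05 s, during which the arm holds its last target. There are 200 camera calls.

## Working session

There is one attempt and no reset: what is moved stays moved. The work goes in short steps, Python scripts to look and compute and a tool call to move; the robot and the scene stay as the last step left them, time stands still between calls to the robot, and variables do not carry over. Pictures are saved under pics/ and viewed, at most 14 in all, crops included, and the job is handed in when it is done.

Besides the shell and the picture viewer there is one more tool, called after ">>>" as name(argument=value, ...), one argument or row to a line, values as JSON. move_arm: Moves the arm, as the interface text tells. Its arguments: {"type":"object","properties":{"commands":{"type":"string"},"grip_force":{"type":"number"}},"required":["commands"]}

```bash
mkdir -p pics; ls
python3 - <<'E'
from station import telemetry, snapshot
import cv2,numpy as np
s=telemetry.sense();print(s['t'],s['tcp_pos'],s['tool_rot'],s['finger_gap'])
for n in ('scene','top'):
    d=snapshot(n);cv2.imwrite(f'pics/{n}0.png',d['image'][:,:,::-1]);print(n,d['fx'],d['cx'],d['cy'],np.round(d['pose'],3).tolist())
E
```

```text
pics
0.0 [0.28246236 0.55669993 0.23032597] [ 2.32752783e-01  9.72535298e-01 -1.01637163e-03 -4.51191469e-04] 0.9980197880809702
scene 510.5327948426497 315.2698963424001 197.1818744214147 [[-0.574, 0.456, -0.68, 1.562], [0.819, 0.317, -0.478, 0.645], [-0.002, -0.832, -0.555, 0.919], [0.0, 0.0, 0.0, 1.0]]
top 404.28148161558477 317.67590519933395 198.4255369697674 [[0.008, -0.993, 0.114, 0.39], [-1.0, -0.008, 0.003, -0.06], [-0.002, -0.114, -0.993, 1.334], [0.0, 0.0, 0.0, 1.0]]
```

View pics/scene0.png

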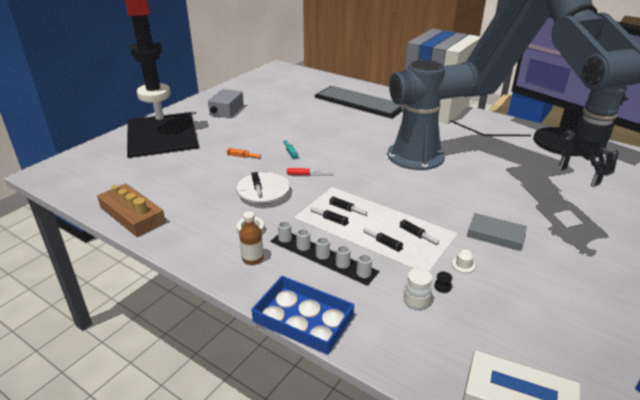

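View pics/top0.png

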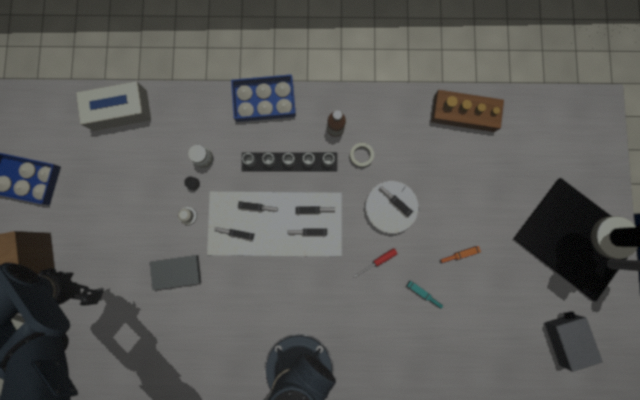

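The overview shows four gauges on the mat at top px (258,207), (315,210), (234,234) and (307,232). gauge_t is on the platter at about (395,202) and the valve is at (187,215). The cups run from (248,159) to (328,158). The orange and turquoise look-alikes lie at the right.

```bash
cat > h.py <<'E'
from station import telemetry, snapshot
import cv2,numpy as np
from scipy.spatial.transform import Rotation as R
def cast(d,uv,z):
    uv=np.atleast_2d(np.asarray(uv,float)); P=np.asarray(d['pose'])
    r=np.c_[(uv[:,0]-d['cx'])/d['fx'],(uv[:,1]-d['cy'])/d['fy'],np.ones(len(uv))]@P[:3,:3].T
    o=P[:3,3]; return o+r*((z-o[2])/r[:,2])[:,None]
def proj(d,X):
    P=np.asarray(d['pose']); c=(np.atleast_2d(X)-P[:3,3])@P[:3,:3]
    return np.c_[c[:,0]/c[:,2]*d['fx']+d['cx'],c[:,1]/c[:,2]*d['fy']+d['cy']]
def cnts(m,lo,hi):
    cs,_=cv2.findContours(m.astype(np.uint8),cv2.RETR_EXTERNAL,cv2.CHAIN_APPROX_NONE)
    return [c for c in cs if lo<cv2.contourArea(c)<hi]
def moments(c):
    m=cv2.moments(c); return np.array([m['m10'],m['m01']])/m['m00']
E
python3 - <<'E'
from h import *
d=snapshot('top');im=d['image'];cv2.imwrite('pics/top_crop.png',cv2.resize(im[130:265,170:430],None,fx=3,fy=3,interpolation=cv2.INTER_CUBIC)[:,:,::-1])
g=cv2.cvtColor(im,cv2.COLOR_RGB2GRAY)
sub=np.zeros_like(g);sub[140:265,170:430]=1
for c in cnts((g<55)&(sub>0),25,2000):
    r=cv2.minAreaRect(c);p=moments(c);print(np.round(p,1),cv2.contourArea(c),[np.round(x,1) for x in r],np.round(cast(d,p,.02),3))
for u in range(232,252,2): print(u,g[205:211,u])
E
```

```text
[241.2 234.2] 75.5 [array([241.2, 234.2]), array([22.4,  4.7]), np.float64(11.3)] [[0.422 0.191 0.02 ]]
[314.7 232. ] 67.5 [array([315., 232.]), array([ 4., 18.]), np.float64(90.0)] [[ 0.432 -0.047  0.02 ]]
[307.8 210. ] 73.0 [array([307.5, 210. ]), array([ 4., 21.]), np.float64(90.0)] [[ 0.503 -0.024  0.02 ]]
[250. 206.] 81.0 [array([250., 206.]), array([20.5,  5.1]), np.float64(6.3)] [[0.514 0.165 0.02 ]]
[400.6 205.9] 111.5 [array([400.4, 205.6]), array([22.8,  6.1]), np.float64(42.0)] [[ 0.519 -0.327  0.02 ]]
[191.7 183.2] 121.5 [array([191.8, 182.8]), array([13.4, 11.3]), np.float64(45.0)] [[0.588 0.358 0.02 ]]
[288.5 164.1] 820.5 [array([288.5, 161.5]), array([17., 93.]), np.float64(90.0)] [[0.654 0.042 0.02 ]]
232 [141 140 140 141 139 140]
234 [139 140 141 140 140 139]
236 [133 132 133 135 140 140]
238 [ 78  79  83  99 117 132]
240 [ 52  52  56  69  96 122]
242 [ 47  45  47  60  83 106]
244 [ 43  42  45  57  81 105]
246 [ 42  43  44  54  75 104]
248 [44 44 46 49 70 97]
250 [44 43 43 47 63 84]
```

View pics/top_crop.png

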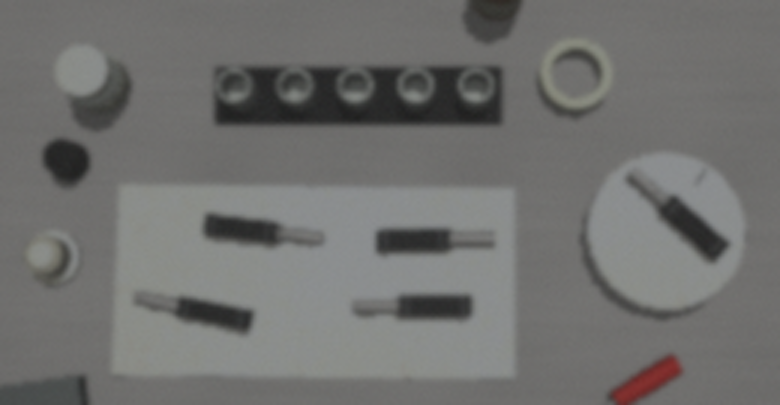

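```bash
cat >> h.py <<'E'
def handles(d,z=.022,box=(195,435,165,262),thr=72):
    """dark handle blobs in the top view -> centre, azimuth (mod 180) deg, size mm"""
    im=cv2.resize(d['image'],None,fx=4,fy=4,interpolation=cv2.INTER_CUBIC);g=cv2.cvtColor(im,cv2.COLOR_RGB2GRAY)
    s=np.zeros(g.shape,bool);s[box[2]*4:box[3]*4,box[0]*4:box[1]*4]=1
    out=[]
    for c in cnts((g<thr)&s,900,4000):
        (u,v),_,_=r=cv2.minAreaRect(c); b=cv2.boxPoints(r)/4-.375
        zz=z+(.032 if u/4>365 else 0); w=cast(d,b,zz)[:,:2]
        e=w[1]-w[0]; f=w[2]-w[1]
        if np.linalg.norm(e)<np.linalg.norm(f): e,f=f,e
        out.append((np.round(w.mean(0),4),round(float(np.degrees(np.arctan2(e[1],e[0]))%180),1),np.round([np.linalg.norm(e)*1e3,np.linalg.norm(f)*1e3]),np.round([u/4,v/4])))
    return out
def Rdown(az):  # tool down, tool x at azimuth az (deg)
    a=np.radians(az);x=np.array([np.cos(a),np.sin(a),0]);z=np.array([0,0,-1.]);return np.c_[x,np.cross(z,x),z]
RA=np.c_[[0,0,-1.],[0,1.,0],[1.,0,0]]   # tool out along +x, tool x down
RB=np.c_[[0,0,1.],[0,-1.,0],[1.,0,0]]   # tool out along +x, tool x up
def plan(wps,start=None):
    """wps: list of (pos,R). prints one rounded tool-frame shift/turn per call"""
    if start is None:
        s=telemetry.sense();p,r=np.array(s['tcp_pos']),R.from_quat(s['tool_rot']).as_matrix()
    else: p,r=start
    for P,Q in wps:
        sh=r.T@(np.asarray(P)-p)*1e3; rv=np.degrees(R.from_matrix(r.T@Q).as_rotvec())
        sh=np.round(sh);rv=np.round(rv)
        print(*sh.astype(int),'|',*rv.astype(int),'| |sh|',int(np.linalg.norm(sh)),'ang',int(np.linalg.norm(rv)))
        p=p+r@sh/1e3; r=r@R.from_rotvec(np.radians(rv)).as_matrix()
    return p,r
E
python3 - <<'E'
from h import *
d=snapshot('top')
for h in handles(d): print(*h)
im=cv2.resize(d['image'],None,fx=4,fy=4,interpolation=cv2.INTER_CUBIC);g=cv2.cvtColor(im,cv2.COLOR_RGB2GRAY)
c=cv2.HoughCircles(cv2.GaussianBlur(g[140*4:180*4,235*4:345*4],(5,5),1),cv2.HOUGH_GRADIENT,1,60,param1=80,param2=12,minRadius=15,maxRadius=27)
for q in sorted(c[0].tolist()):
    p=np.array([q[0]/4+235,q[1]/4+140])-.375;print('cup',np.round(p,1),q[2],np.round(cast(d,p,.058),4))
b=cast(d,(np.array([[215,67],[502,67],[502,124],[215,124]])/3+[170,130])-.33,.008);print(np.round(b,4),b.mean(0))
# platter: bright ellipse
m=cv2.inRange(d['image'],(105,105,105),(255,255,255));s=np.zeros_like(m);s[170:245,358:425]=1
c=max(cnts((m>0)&(s>0),300,9999),key=cv2.contourArea);e=cv2.fitEllipse(cv2.convexHull(c));print('platter',e,np.round(cast(d,e[0],.032),4))
print('valve',d['image'][205:228:3,178:202:3,0])
E
```

```text
[ 0.3535 -0.2672] 122.7 [77. 22.] [385. 258.]
[0.422 0.192] 78.9 [80. 20.] [241. 235.]
[ 0.4322 -0.0453] 90.5 [76. 20.] [314. 232.]
[ 0.503  -0.0235] 90.5 [77. 21.] [308. 210.]
[0.5137 0.1638] 83.5 [79. 22.] [251. 207.]
[ 0.5166 -0.3183] 47.8 [80. 24.] [401. 206.]
[0.6379 0.3233] 90.4 [51. 24.] [203. 169.]
cup [288. 158.] 23.5 [[0.6666 0.0404 0.058 ]]
cup [307.8 158. ] 23.600000381469727 [[ 0.6671 -0.023   0.058 ]]
cup [328.2 158.2] 24.600000381469727 [[ 0.6668 -0.0889  0.058 ]]
[[ 0.6967  0.2008  0.008 ]
 [ 0.6991 -0.1192  0.008 ]
 [ 0.6347 -0.1194  0.008 ]
 [ 0.6322  0.1989  0.008 ]] [0.66566794 0.04029499 0.008     ]Traceback (most recent call last):
  File "<stdin>", line 11, in <module>
cv2.error: OpenCV(4.12.0) /io/opencv/modules/imgproc/src/shapedescr.cpp:361: error: (-201:Incorrect size of input array) There should be at least 5 points to fit the ellipse in function 'fitEllipseNoDirect'
```

Run:
```python
from h import *
plan([((.37,.34,.23),Rdown(128)),((.46,.12,.23),Rdown(100)),((.49,-.12,.22),Rdown(73)),((.5045,-.3316,.16),Rdown(47.8)),((.5045,-.3316,.036),Rdown(47.8))])
```

```text
-176 -154 1 | 0 0 25 | |sh| 233 ang 25
-229 -65 0 | 0 0 28 | |sh| 238 ang 28
-241 -12 10 | 0 0 27 | |sh| 241 ang 27
-198 75 60 | 0 0 25 | |sh| 220 ang 25
0 0 124 | 0 0 0 | |sh| 124 ang 0
```

>>> move_arm(
  commands="-176 -154 1 0 0 25 0.4;-176 -154 1 0 0 25 0.4;-176 -154 1 0 0 25 0.4;-176 -154 1 0 0 25 0.4;-176 -154 1 0 0 25 0.4",
)

```text
t: 0.82
tcp_pos: [0.371, 0.3377, 0.2303]
tool_rot: [0.44, 0.898, -0.0, -0.0]
force: [0.2, -0.1, 0.6]
finger_gap: 0.699
gripper_force: 0.0
```

>>> move_arm(
  commands="-229 -65 0 0 0 28 0.4;-229 -65 0 0 0 28 0.4;-229 -65 0 0 0 28 0.4;-229 -65 0 0 0 28 0.4;-229 -65 0 0 0 28 0.4",
)

```text
t: 1.45
tcp_pos: [0.4623, 0.118, 0.2304]
tool_rot: [0.644, 0.765, 0.001, 0.001]
force: [-1.2, 0.6, 0.0]
finger_gap: 0.698
gripper_force: 0.0
```

>>> move_arm(
  commands="-241 -12 10 0 0 27 0.4;-241 -12 10 0 0 27 0.4;-241 -12 10 0 0 27 0.4;-241 -12 10 0 0 27 0.4;-241 -12 10 0 0 27 0.4",
)

```text
t: 2.08
tcp_pos: [0.4921, -0.1214, 0.2202]
tool_rot: [0.804, 0.594, 0.0, 0.001]
force: [-0.6, -0.0, 0.4]
finger_gap: 0.7
gripper_force: 0.0
```

>>> move_arm(
  commands="-198 75 60 0 0 25 0.4;-198 75 60 0 0 25 0.4;-198 75 60 0 0 25 0.4;-198 75 60 0 0 25 0.4;-198 75 60 0 0 25 0.4",
)

```text
t: 2.7
tcp_pos: [0.5055, -0.3302, 0.1592]
tool_rot: [0.913, 0.407, -0.0, -0.001]
force: [0.2, 0.1, -0.3]
finger_gap: 0.702
gripper_force: 0.0
```

Run:
```python
from h import *
d=snapshot('wrist');cv2.imwrite('pics/w1.png',d['image'][:,:,::-1]);print(np.round(d['pose'],3).tolist(),d['fx'])
s=telemetry.sense();print(R.from_quat(s['tool_rot']).as_matrix().round(3))
print(proj(d,[[.5166,-.3183,.043],[.5166+.09*.672,-.3183+.09*.741,.043],[.5166-.04*.672,-.3183-.04*.741,.043]]))
```

```text
[[0.743, -0.637, -0.206, 0.558], [-0.669, -0.707, -0.228, -0.27], [-0.001, 0.307, -0.952, 0.3], [0.0, 0.0, 0.0, 1.0]] 349.5697336891552
[[ 0.667  0.745 -0.001]
 [ 0.745 -0.667  0.002]
 [ 0.001 -0.002 -1.   ]]
[[325.091219   174.51366833]
 [325.80268378  45.04890559]
 [324.82072969 223.73442373]]
```

View pics/w1.png

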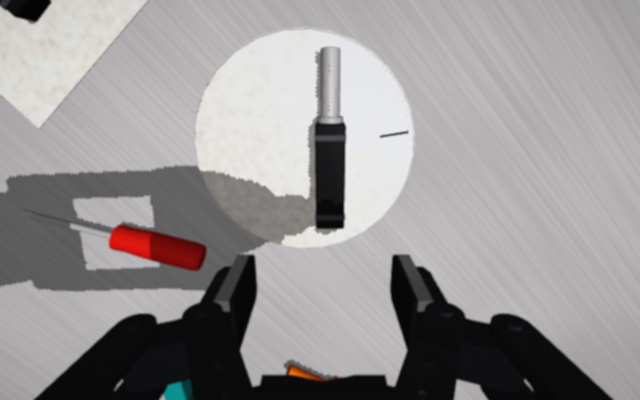

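The wrist view shows gauge_t's handle at px (330,122)-(330,228), about 4 px right of where I predicted, so I'll shift 3 mm in tool y. The platter centre is near (304,137).

>>> move_arm(
  commands="0 3 60 0 0 0 0.4;0 3 110 0 0 0 0.4;0 3 123 0 0 0 0.4;0 3 123 0 0 0 0.4;0 3 123 0 0 0 0.4",
)

```text
t: 3.38
tcp_pos: [0.5085, -0.3331, 0.0395]
tool_rot: [0.913, 0.408, 0.001, 0.002]
force: [-0.4, -0.7, 1.0]
finger_gap: 0.697
gripper_force: 0.0
```

>>> move_arm(
  commands="0 0 0 0 0 0 -1;0 0 0 0 0 0 -1;0 0 0 0 0 0 -1;0 0 0 0 0 0 -1;0 0 0 0 0 0 -1",
  grip_force=70,
)

```text
t: 4.0
tcp_pos: [0.5078, -0.3335, 0.0389]
tool_rot: [0.913, 0.407, 0.001, 0.001]
force: [-0.8, 0.5, 6.7]
finger_gap: 0.239
gripper_force: 70.0
```

>>> move_arm(
  commands="0 0 -20 0 0 0 -1;0 0 -60 0 0 0 -1;0 0 -120 0 0 0 -1;0 0 -180 0 0 0 -1;0 0 -180 0 0 0 -1",
)

```text
t: 4.62
tcp_pos: [0.5095, -0.3352, 0.2233]
tool_rot: [0.913, 0.407, 0.002, 0.006]
force: [-0.1, -0.6, -0.7]
finger_gap: 0.234
gripper_force: 69.2
```

Run:
```python
from h import *
d=snapshot('top');im=d['image']
mid=(.50,-.20,.25)
M=R.from_matrix(R.from_quat(telemetry.sense()['tool_rot']).as_matrix());T=R.from_matrix(RA)
rv=(M.inv()*T).as_rotvec();n=3
rots=[(M*R.from_rotvec(rv*k/n)).as_matrix() for k in (1,2)]+[RA]
print(np.degrees(np.linalg.norm(rv)))
yc=-.0895;xc=.6675
plan([((.48,-.25,.25),rots[0]),((.50,-.17,.25),rots[1]),((.53,yc,.25),RA),((xc+.007,yc,.195),RA),((xc+.007,yc,.124),RA)])
```

```text
146.2950768498908
44 -76 -30 | -33 -15 -33 | |sh| 92 ang 49
76 15 -28 | -33 -14 -33 | |sh| 82 ang 48
43 73 -10 | -33 -15 -33 | |sh| 85 ang 49
56 0 144 | 0 0 0 | |sh| 154 ang 0
71 0 0 | 0 0 0 | |sh| 71 ang 0
```

```bash
cat >> h.py <<'E'
def Rtilt(al,t,ph):
    a,t=np.radians([al,t]);o=np.array([np.cos(a),np.sin(a),0]);x=np.array([-np.sin(a),np.cos(a),0]);z=np.sin(t)*o+np.cos(t)*np.array([0,0,-1.])
    return np.c_[x,np.cross(z,x),z]@R.from_euler('z',ph,degrees=True).as_matrix()
def swing(p0,p1,al,sgn,n=4):
    """tool-down at azimuth al (roll 0) -> horizontal along +x, roll sgn*90"""
    p0,p1=np.array(p0),np.array(p1)
    return [(p0+(p1-p0)*k/n,Rtilt(al*(1-k/n),90*k/n,sgn*90*k/n)) for k in range(1,n+1)]
E
python3 - <<'E'
from h import *
yc=-.0895;xc=.6675
print(np.abs(Rtilt(0,90,-90)-RA).max())
s=plan(swing((.50,-.30,.22),(.53,yc,.26),-42.2,-1))
plan([((xc+.004,yc,.2),RA),((xc+.004,yc,.124),RA)],s)
E
```

```text
2.220446049250313e-16
64 -58 -10 | -22 -2 -32 | |sh| 86 ang 38
51 4 -17 | -22 -8 -31 | |sh| 53 ang 38
38 35 -16 | -20 -14 -28 | |sh| 54 ang 37
13 52 -6 | -15 -20 -24 | |sh| 53 ang 34
59 1 142 | 0 0 0 | |sh| 153 ang 0
76 -1 0 | 0 0 0 | |sh| 76 ang 0
```

>>> move_arm(
  commands="16 -14 -2 -5 0 -8 -1;32 -29 -5 -11 -1 -16 -1;48 -44 -8 -17 -2 -24 -1;64 -58 -10 -22 -2 -32 -1;64 -58 -10 -22 -2 -32 -1",
)

```text
t: 5.3
tcp_pos: [0.5031, -0.2429, 0.2244]
tool_rot: [0.75, 0.635, 0.06, 0.175]
force: [-0.6, -0.2, -0.2]
finger_gap: 0.236
gripper_force: 69.2
```

>>> move_arm(
  commands="13 1 -4 -5 -2 -8 -1;26 2 -8 -11 -4 -16 -1;39 3 -12 -17 -6 -24 -1;51 4 -17 -22 -8 -31 -1;51 4 -17 -22 -8 -31 -1",
)

```text
t: 5.92
tcp_pos: [0.5224, -0.1961, 0.2344]
tool_rot: [0.586, 0.743, 0.102, 0.306]
force: [0.7, 0.1, -1.1]
finger_gap: 0.238
gripper_force: 69.2
```

>>> move_arm(
  commands="10 9 -4 -5 -4 -7 -1;20 18 -8 -10 -7 -14 -1;30 27 -12 -15 -11 -21 -1;38 35 -16 -20 -14 -28 -1;38 35 -16 -20 -14 -28 -1",
)

```text
t: 6.55
tcp_pos: [0.5457, -0.1527, 0.3203]
tool_rot: [0.384, 0.814, 0.091, 0.426]
force: [0.3, -0.7, -1.0]
finger_gap: 0.238
gripper_force: 69.2
```

>>> move_arm(
  commands="3 13 -2 -4 -5 -6 -1;6 26 -3 -8 -10 -12 -1;10 39 -5 -12 -15 -18 -1;13 52 -6 -15 -20 -24 -1;13 52 -6 -15 -20 -24 -1",
)

```text
t: 7.18
tcp_pos: [0.5675, -0.0937, 0.4702]
tool_rot: [0.197, 0.822, 0.04, 0.533]
force: [0.0, 0.9, -0.9]
finger_gap: 0.238
gripper_force: 69.2
```

Run:
```python
from h import *
s=telemetry.sense();print(s['t'],s['q'].round(2) if hasattr(s['q'],'round') else s['q'],s['finger_gap'],s['force'])
yc=-.0895;xc=.6675
plan([((xc+.004,yc,.2),RA),((xc+.004,yc,.124),RA)])
d=snapshot('scene');cv2.imwrite('pics/s1.png',cv2.resize(d['image'][60:320,180:520],None,fx=2,fy=2)[:,:,::-1])
```

```text
7.175 [-0.54 -0.04  2.03  1.43  0.34 -2.85] 0.23794956584972857 [ 0.01959915  0.8623628  -0.9296676 ]
197 -41 208 | -13 -24 -19 | |sh| 289 ang 33
76 -1 -1 | 0 0 0 | |sh| 76 ang 0
```

View pics/s1.png

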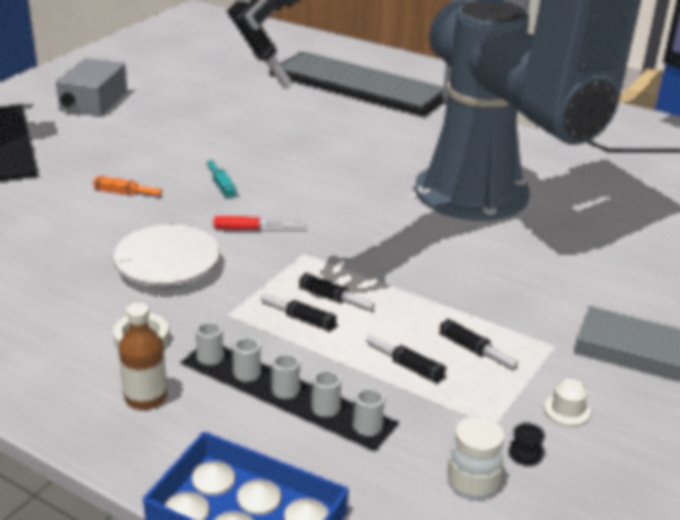

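q6 ran into its limit, so this posture can't work. The tool needs forearm roll to get horizontal. I'll back out the way I came and log joint samples to build a kinematic model.

```bash
cat >> h.py <<'E'
import json
def log():
    s=telemetry.sense();open('samples.txt','a').write(json.dumps([list(map(float,s['q'])),list(map(float,s['tcp_pos'])),list(map(float,s['tool_rot']))])+'\n')
E
python3 - <<'E'
from h import *
log()
plan([((.5457,-.1527,.3203),R.from_quat([.384,.814,.091,.426]).as_matrix()),((.5224,-.1961,.25),R.from_quat([.586,.743,.102,.306]).as_matrix()),((.50,-.2429,.25),R.from_quat([.75,.635,.06,.175]).as_matrix()),((.5,-.25,.25),Rdown(48))])
E
```

```text
118 -103 54 | 9 10 22 | |sh| 165 ang 25
21 -77 33 | 14 6 24 | |sh| 86 ang 28
-40 -31 -3 | 17 3 21 | |sh| 50 ang 27
-7 1 1 | 22 2 32 | |sh| 7 ang 38
```

>>> move_arm(
  commands="29 -25 13 2 2 5 -1;59 -51 27 4 5 11 -1;88 -77 40 7 7 16 -1;118 -103 54 9 10 22 -1;118 -103 54 9 10 22 -1",
)

```text
t: 7.85
tcp_pos: [0.5438, -0.1543, 0.3155]
tool_rot: [0.389, 0.813, 0.093, 0.422]
force: [-0.5, 0.4, -1.2]
finger_gap: 0.236
gripper_force: 69.2
```

```bash
python3 -c "from h import *;log()"
```

>>> move_arm(
  commands="5 -19 8 4 2 6 -1;10 -38 16 7 3 12 -1;15 -57 24 11 5 18 -1;21 -77 33 14 6 24 -1;21 -77 33 14 6 24 -1",
)

```text
t: 8.48
tcp_pos: [0.5207, -0.197, 0.2486]
tool_rot: [0.59, 0.741, 0.1, 0.304]
force: [0.4, 1.1, -0.6]
finger_gap: 0.236
gripper_force: 69.2
```

```bash
python3 -c "from h import *;log()"
```

>>> move_arm(
  commands="-10 -8 -1 4 1 5 -1;-20 -16 -2 8 2 10 -1;-30 -24 -2 13 2 16 -1;-40 -31 -3 17 3 21 -1;-40 -31 -3 17 3 21 -1",
)

```text
t: 9.1
tcp_pos: [0.5002, -0.2442, 0.2503]
tool_rot: [0.749, 0.637, 0.059, 0.174]
force: [0.6, 0.3, -1.7]
finger_gap: 0.237
gripper_force: 74.0
```

```bash
python3 -c "from h import *;log()"
```

>>> move_arm(
  commands="-2 0 0 5 0 8 -1;-4 0 0 11 1 16 -1;-6 1 1 17 2 24 -1;-7 1 1 22 2 32 -1;-7 1 1 22 2 32 -1",
)

```text
t: 9.72
tcp_pos: [0.4985, -0.2491, 0.2475]
tool_rot: [0.912, 0.41, -0.004, -0.007]
force: [-0.4, 0.8, -1.1]
finger_gap: 0.235
gripper_force: 74.0
```

```bash
cat > fk.py <<'E'
from h import *
import json
from scipy.optimize import least_squares
def fk(q,P,O):
    # P: d1,a2,e (elbow offset),a3,lat4,e5,d6,lat6 ; O: joint-6 zero roll
    d1,a2,e,a3,lat,e5,d6,l6=P
    Ry=lambda a:R.from_euler('y',a); Rz=lambda a:R.from_euler('z',a)
    r=Rz(q[0])*Ry(q[1]); p=np.array([0,0,d1])+r.apply([0,0,a2])
    r=r*Ry(q[2]); p=p+r.apply([e,lat,a3])
    r=r*Rz(O[1]*q[3])*Ry(q[4]); p=p+r.apply([e5,l6,d6])
    r=r*Rz(O[2]*q[5]+O[0])
    return p,r
def load(): 
    return [json.loads(l) for l in open('samples.txt')]+[[[0.922,0.527,1.433,0,1.181,-0.178],[.28246236,.55669993,.23032597],[.232752783,.972535298,-.00101637,-.00045119]]]
E
python3 - <<'E'
from fk import *
log();S=load()
best=None
for s4 in (1,-1):
  for s6 in (1,-1):
    for o in (0,np.pi/2,np.pi,-np.pi/2):
      O=[o,s4,s6]
      er=max((R.from_quat(t).inv()*fk(q,np.zeros(8),O)[1]).magnitude() for q,_,t in S)
      if best is None or er<best[0]: best=(er,O)
print(best)
O=best[1]
f=lambda P:np.concatenate([fk(q,P,O)[0]-np.array(p) for q,p,_ in S])
w=least_squares(lambda P:np.r_[f(P),1e-4*P],[.3,.4,0,.4,.1,0,.25,0]);print(np.round(w.x,4),np.abs(f(w.x)).max())
for q,p,t in S: print(np.round(q,2),np.round(p,3))
E
```

```text
(0.002982801522528836, [1.5707963267948966, 1, 1])
[ 2.741e-01  5.882e-01  1.142e-01  3.907e-01  1.112e-01 -5.000e-04
  2.977e-01 -1.000e-04] 0.0006227106429444462
[-0.54 -0.05  2.03  1.43  0.34 -2.85] [ 0.568 -0.093  0.474]
[-0.65  0.18  2.14  1.67  0.32 -2.85] [ 0.544 -0.154  0.315]
[-0.66  0.28  2.07  0.85  0.25 -1.66] [ 0.521 -0.197  0.249]
[-0.68  0.29  1.86  0.09  0.63 -0.58] [ 0.5   -0.244  0.25 ]
[-0.66  0.42  1.57 -0.    1.16  0.06] [ 0.499 -0.249  0.248]
[ 0.92  0.53  1.43  0.    1.18 -0.18] [0.282 0.557 0.23 ]
```

```bash
cat >> fk.py <<'E'
PP=[.2741,.5882,.1142,.3907,.1112,-.0005,.2977,-.0001];OO=[np.pi/2,1,1]
LO=np.array([-3.08,-.75,.22,-1.43,0,-2.85]);HI=np.array([3.08,2.2,2.44,4.57,2.65,2.85])
def FK(q): p,r=fk(q,PP,OO);return p,r.as_matrix()
def ik(p,Rm,q0):
    T=R.from_matrix(Rm)
    def f(q): a,b=fk(q,PP,OO);return np.r_[(a-p)*5,(T.inv()*b).as_rotvec()]
    s=least_squares(f,np.clip(q0,LO+1e-3,HI-1e-3),bounds=(LO,HI),xtol=1e-10);return s.x,np.abs(s.fun).max()
E
python3 - <<'E'
from fk import *
rng=np.random.default_rng(0)
def iks(p,Rm,n=14):
    out=[]
    for k in range(n):
        q0=np.array([rng.uniform(-1,1),rng.uniform(-.3,1.3),rng.uniform(.8,2.4),[0,1.57,3.1,-1][k%4],rng.uniform(.2,2),rng.uniform(-2.5,2.5)])
        q,e=ik(p,Rm,q0)
        if e<2e-3 and not any(np.abs(q-o).max()<.05 for o in out): out.append(q)
    return out
for t in (50,65,90):
  for be in (-45,0,45):
    for sg in (-1,1):
      # tool y horizontal
      Rm=Rtilt(be,t,sg*90)
      for y in (.04,):
        for q in iks(np.array([.667,y,.125]),Rm): print(t,be,sg,y,q.round(2))
E
```

```text
50 0 -1 0.04 [-0.16  0.71  2.04  2.87  0.49  1.71]
50 0 1 0.04 [-0.16  0.71  2.04  2.87  0.49 -1.44]
50 45 -1 0.04 [-0.45  0.74  1.84  1.4   0.83  2.32]
50 45 1 0.04 [-0.45  0.74  1.84  1.4   0.83 -0.82]
65 -45 -1 0.04 [0.24 0.87 1.82 4.41 0.95 1.1 ]
65 -45 1 0.04 [ 0.24  0.87  1.82  4.41  0.95 -2.05]
65 0 -1 0.04 [-0.18  0.87  2.15  2.95  1.02  1.6 ]
65 0 1 0.04 [-0.18  0.87  2.15  2.95  1.02 -1.55]
65 45 -1 0.04 [-0.53  0.86  1.9   1.63  1.07  1.99]
65 45 1 0.04 [-0.53  0.86  1.9   1.63  1.07 -1.15]
90 -45 -1 0.04 [0.29 1.12 1.79 4.23 1.46 1.36]
90 -45 1 0.04 [ 0.29  1.12  1.79  4.23  1.46 -1.78]
90 0 -1 0.04 [-0.2   1.21  2.15  2.94  1.78  1.53]
90 0 1 0.04 [-0.2   1.21  2.15  2.94  1.78 -1.61]
90 45 -1 0.04 [-0.59  1.12  1.87  1.77  1.54  1.71]
90 45 1 0.04 [-0.59  1.12  1.87  1.77  1.54 -1.43]
```

```bash
cat >> fk.py <<'E'
def rows(qs,start=None,tip=None,grip=-1):
    """joint waypoints -> calls of 5 rows (tool-frame mm/deg from the pose at call start); prints them and min heights"""
    if start is None:
        s=telemetry.sense();start=(np.array(s['tcp_pos']),R.from_quat(s['tool_rot']).as_matrix())
    poses=[];low=[]
    for a,b in zip(qs[:-1],qs[1:]):
        n=1
        while True:
            f=[FK(a+(b-a)*k/n) for k in range(n+1)]
            ang=max((R.from_matrix(f[k][1]).inv()*R.from_matrix(f[k+1][1])).magnitude() for k in range(n))
            lin=max(np.linalg.norm(f[k+1][0]-f[k][0]) for k in range(n))
            if ang<np.radians(9.5) and lin<.055 and np.abs(b-a).max()/n<.23: break
            n+=1
        poses+=f[1:]
    while len(poses)%5: poses.append(poses[-1])
    p,r=start
    for c in range(0,len(poses),5):
        out=[]
        for P,Q in poses[c:c+5]:
            sh=np.round(r.T@(P-p)*1e3);rv=np.round(np.degrees(R.from_matrix(r.T@Q).as_rotvec()));out.append((sh,rv))
            low.append((P[2],(P+Q@np.array([0,0,-.12]))[2],(P+Q@np.array(tip if tip is not None else [0,0,0]))[2]))
        print(';'.join(' '.join(str(int(v)) for v in np.r_[a,b])+f' {grip}' for a,b in out))
        sh,rv=out[-1];p=p+r@sh/1e3;r=r@R.from_rotvec(np.radians(rv)).as_matrix()
    print('end',p.round(4),'min z tcp/body/tip',np.min(low,0).round(3))
    return p,r
E
python3 - <<'E'
from fk import *
qa=np.array(telemetry.sense()['q'])
yc=-.0895;xc=.6675
qb,e=ik(np.array([xc+.004,yc,.22]),RA,np.array([-.3,1.1,2.1,2.94,1.7,1.5]));print(qb.round(2),e)
p,r=rows([qa,qb],tip=[.108,0,-.004])
E
```

```text
[-0.53  0.96  2.18  2.61  1.57  1.57] 6.661338147750939e-15
32 -22 19 4 5 6 -1;63 -44 32 9 10 12 -1;94 -64 41 14 15 18 -1;124 -83 47 19 19 24 -1;153 -99 49 24 23 31 -1
14 -23 16 5 3 6 -1;30 -44 28 11 7 13 -1;45 -63 37 16 10 20 -1;62 -79 42 21 12 28 -1;78 -92 45 27 15 35 -1
7 -15 10 5 2 7 -1;16 -28 16 10 5 14 -1;27 -39 20 15 7 22 -1;39 -48 20 20 9 29 -1;52 -53 19 26 11 36 -1
10 -10 1 5 2 7 -1;22 -20 -1 10 5 14 -1;36 -27 -6 15 7 21 -1;51 -32 -13 20 9 28 -1;68 -35 -24 26 11 34 -1
14 -15 -7 5 2 6 -1;29 -29 -16 11 4 12 -1;46 -43 -29 17 6 18 -1;64 -55 -46 23 7 23 -1;64 -55 -46 23 7 23 -1
end [ 0.6714 -0.0897  0.2201] min z tcp/body/tip [0.2   0.22  0.112]
```

>>> move_arm(
  commands="32 -22 19 4 5 6 -1;63 -44 32 9 10 12 -1;94 -64 41 14 15 18 -1;124 -83 47 19 19 24 -1;153 -99 49 24 23 31 -1",
)

```text
t: 10.35
tcp_pos: [0.5244, -0.0666, 0.2]
tool_rot: [0.949, 0.134, 0.09, -0.272]
force: [-0.0, 0.7, -0.9]
finger_gap: 0.232
gripper_force: 74.1
```

>>> move_arm(
  commands="14 -23 16 5 3 6 -1;30 -44 28 11 7 13 -1;45 -63 37 16 10 20 -1;62 -79 42 21 12 28 -1;78 -92 45 27 15 35 -1",
)

```text
t: 10.98
tcp_pos: [0.5754, 0.048, 0.227]
tool_rot: [0.837, -0.174, 0.093, -0.51]
force: [0.2, 0.3, -1.5]
finger_gap: 0.233
gripper_force: 74.1
```

>>> move_arm(
  commands="7 -15 10 5 2 7 -1;16 -28 16 10 5 14 -1;27 -39 20 15 7 22 -1;39 -48 20 20 9 29 -1;52 -53 19 26 11 36 -1",
)

```text
t: 11.6
tcp_pos: [0.6401, 0.0651, 0.2636]
tool_rot: [-0.597, 0.444, -0.046, 0.666]
force: [0.1, 0.9, -1.2]
finger_gap: 0.236
gripper_force: 74.2
```

>>> move_arm(
  commands="10 -10 1 5 2 7 -1;22 -20 -1 10 5 14 -1;36 -27 -6 15 7 21 -1;51 -32 -13 20 9 28 -1;68 -35 -24 26 11 34 -1",
)

```text
t: 12.22
tcp_pos: [0.6818, -0.0036, 0.2583]
tool_rot: [-0.273, 0.638, -0.005, 0.72]
force: [0.8, -0.3, -1.1]
finger_gap: 0.234
gripper_force: 74.2
```

>>> move_arm(
  commands="14 -15 -7 5 2 6 -1;29 -29 -16 11 4 12 -1;46 -43 -29 17 6 18 -1;64 -55 -46 23 7 23 -1;64 -55 -46 23 7 23 -1",
)

```text
t: 12.85
tcp_pos: [0.6702, -0.0897, 0.2187]
tool_rot: [0.005, 0.709, -0.003, 0.705]
force: [-0.4, 0.1, -0.8]
finger_gap: 0.239
gripper_force: 74.2
```

Run:
```python
from h import *
s=telemetry.sense();print(np.round(s['q'],2))
plan([((.6715,-.0895,.22),RA)])
d=snapshot('scene');cv2.imwrite('pics/s2.png',cv2.resize(d['image'][100:320,180:520],None,fx=2.3,fy=2.3,interpolation=cv2.INTER_CUBIC)[:,:,::-1])
```

```text
[-0.52  0.96  2.18  2.63  1.57  1.57]
-1 0 1 | -1 0 0 | |sh| 1 ang 1
```

View pics/s2.png

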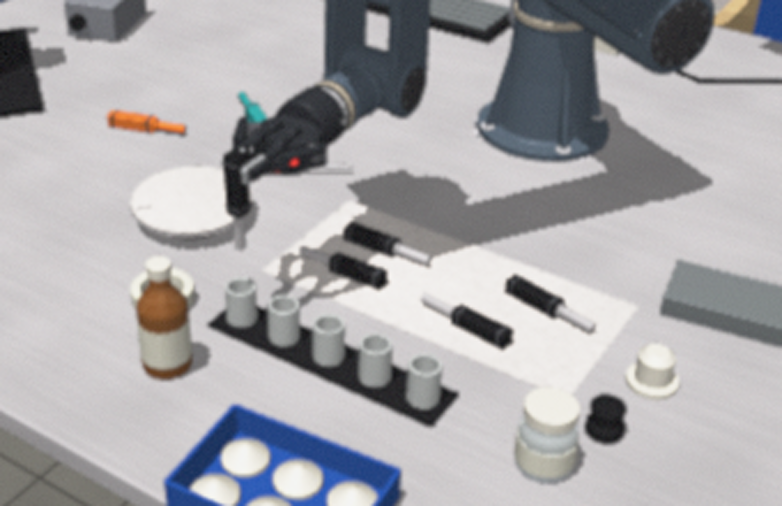

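Run:
```python
from h import *
d=snapshot('scene')
print(proj(d,[[.6665,-.0895,.112],[.6675,-.0895,.058],[.666,.1705,.058]]))
f=lambda x,y:(x/2.3+180-.3,y/2.3+100-.3)
print(cast(d,[f(241,285)],.058),cast(d,[f(425,363)],.058))
```

```text
[[284.10937903 207.91709526]
 [284.58782733 223.80812741]
 [364.77147317 258.04774526]]
[[ 0.66694358 -0.09030768  0.058     ]] [[0.6646478  0.16884649 0.058     ]]
```

>>> move_arm(
  commands="25 0 0 -1 0 0 -1;50 0 0 -1 0 0 -1;75 0 0 -1 0 0 -1;92 0 0 -1 0 0 -1;96 0 0 -1 0 0 -1",
)

```text
t: 13.58
tcp_pos: [0.6715, -0.09, 0.1233]
tool_rot: [-0.001, 0.707, 0.004, 0.707]
force: [-0.3, 0.1, -1.4]
finger_gap: 0.233
gripper_force: 74.2
```

>>> move_arm(
  commands="1 0 0 0 0 0 -1;2 0 0 0 0 0 -1;2 0 0 0 0 0 -1;2 0 0 0 0 0 -1;2 0 0 0 0 0 -1",
)

```text
t: 14.2
tcp_pos: [0.6713, -0.0901, 0.1221]
tool_rot: [0.0, 0.707, 0.004, 0.707]
force: [0.2, 0.2, -0.7]
finger_gap: 0.236
gripper_force: 74.2
```

>>> move_arm(
  commands="1 0 0 0 0 0 -1;2 0 0 0 0 0 -1;2 0 0 0 0 0 -1;2 0 0 0 0 0 -1;2 0 0 0 0 0 -1",
)

```text
t: 14.82
tcp_pos: [0.6712, -0.0901, 0.1198]
tool_rot: [0.001, 0.707, 0.004, 0.707]
force: [0.4, 0.9, -1.2]
finger_gap: 0.234
gripper_force: 74.2
```

>>> move_arm(
  commands="0 0 0 0 0 0 -0.4;0 0 0 0 0 0 -0.3;0 0 0 0 0 0 -0.2;0 0 0 0 0 0 -0.1;0 0 0 0 0 0 -0.1",
)

```text
t: 15.45
tcp_pos: [0.6712, -0.0901, 0.1199]
tool_rot: [0.0, 0.707, 0.004, 0.707]
force: [-0.3, -0.3, -0.5]
finger_gap: 0.452
gripper_force: 0.0
```

Run:
```python
from fk import *
d=snapshot('scene');cv2.imwrite('pics/s3.png',cv2.resize(d['image'][150:320,240:460],None,fx=3,fy=3,interpolation=cv2.INTER_CUBIC)[:,:,::-1])
```

```text
(no output)
```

View pics/s3.png

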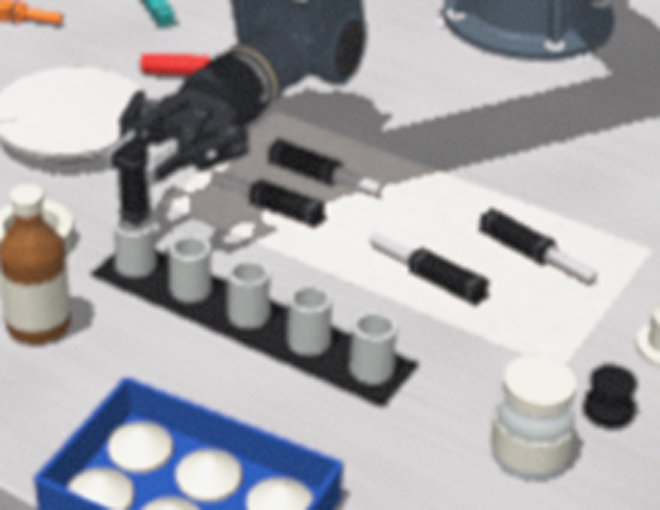

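The picture shows gauge_t upright in the end cup (crop px (133,190)) with the fingers open. Now I'll retreat and look again.

>>> move_arm(
  commands="0 0 -20 0 0 0 -0.1;0 0 -40 0 0 0 -0.1;-40 0 -45 0 0 0 -0.1;-80 0 -45 0 0 0 -0.1;-110 0 -45 0 0 0 -0.1",
)

```text
t: 16.12
tcp_pos: [0.6258, -0.0911, 0.2308]
tool_rot: [0.001, 0.707, 0.004, 0.707]
force: [0.7, -0.4, -0.0]
finger_gap: 0.449
gripper_force: 0.0
```

Run:
```python
from fk import *
d=snapshot('top')
for h in handles(d): print(*h)
s=telemetry.sense();print(s['tcp_pos'])
qa=np.array(s['q'])
# gB: grip 18 mm toward +y (handle end)
T=np.array([.503,-.0235+.018,.15])
qb,e=ik(T,Rdown(90.5),np.array([-.3,.6,1.6,0,1.1,0]));print(qb.round(2),e)
rows([qa,qb],tip=[0,0,0],grip=0.3)
```

```text
[0.4221 0.1914] 78.8 [78. 18.] [241. 235.]
[0.5139 0.1639] 83.3 [76. 19.] [251. 206.]
[ 0.62544852 -0.09054596  0.23509014]
[-0.23  0.49  1.81 -0.    0.84 -0.24] 8.907313686193027e-14
-4 32 7 -6 0 -4 0.3;-7 63 9 -12 -1 -9 0.3;-9 94 8 -18 -2 -14 0.3;-10 123 5 -24 -3 -19 0.3;-10 151 -2 -30 -5 -24 0.3
-10 26 6 -5 -1 -6 0.3;-19 51 8 -11 -3 -11 0.3;-26 75 8 -16 -5 -18 0.3;-30 99 5 -22 -7 -24 0.3;-33 121 0 -27 -10 -30 0.3
-12 18 3 -5 -2 -7 0.3;-21 36 3 -10 -5 -14 0.3;-28 54 1 -15 -7 -21 0.3;-32 71 -3 -20 -10 -28 0.3;-34 87 -10 -24 -13 -35 0.3
-10 14 -1 -5 -3 -8 0.3;-17 28 -4 -9 -6 -15 0.3;-21 43 -10 -13 -10 -23 0.3;-23 57 -19 -17 -13 -30 0.3;-22 70 -29 -21 -16 -38 0.3
-8 14 -6 -4 -4 -8 0.3;-14 29 -15 -8 -8 -16 0.3;-18 45 -27 -11 -12 -23 0.3;-19 61 -40 -15 -16 -31 0.3;-16 77 -56 -18 -20 -39 0.3
-12 17 -12 -3 -4 -8 0.3;-23 35 -26 -6 -9 -15 0.3;-31 54 -42 -9 -13 -23 0.3;-31 54 -42 -9 -13 -23 0.3;-31 54 -42 -9 -13 -23 0.3
end [ 0.5027 -0.0054  0.1496] min z tcp/body/tip [0.123 0.226 0.123]
```

>>> move_arm(
  commands="-4 32 7 -6 0 -4 0.3;-7 63 9 -12 -1 -9 0.3;-9 94 8 -18 -2 -14 0.3;-10 123 5 -24 -3 -19 0.3;-10 151 -2 -30 -5 -24 0.3",
)

```text
t: 16.8
tcp_pos: [0.623, 0.0609, 0.2409]
tool_rot: [-0.329, 0.634, 0.04, 0.698]
force: [-0.2, 0.4, 0.6]
finger_gap: 0.648
gripper_force: 0.0
```

>>> move_arm(
  commands="-10 26 6 -5 -1 -6 0.3;-19 51 8 -11 -3 -11 0.3;-26 75 8 -16 -5 -18 0.3;-30 99 5 -22 -7 -24 0.3;-33 121 0 -27 -10 -30 0.3",
)

```text
t: 17.42
tcp_pos: [0.5595, 0.1671, 0.2219]
tool_rot: [-0.627, 0.44, 0.033, 0.642]
force: [-0.2, 0.5, 0.5]
finger_gap: 0.648
gripper_force: 0.0
```

>>> move_arm(
  commands="-12 18 3 -5 -2 -7 0.3;-21 36 3 -10 -5 -14 0.3;-28 54 1 -15 -7 -21 0.3;-32 71 -3 -20 -10 -28 0.3;-34 87 -10 -24 -13 -35 0.3",
)

```text
t: 18.05
tcp_pos: [0.4818, 0.1945, 0.1768]
tool_rot: [0.839, -0.142, 0.001, -0.525]
force: [0.3, -0.1, -0.3]
finger_gap: 0.65
gripper_force: 0.0
```

>>> move_arm(
  commands="-10 14 -1 -5 -3 -8 0.3;-17 28 -4 -9 -6 -15 0.3;-21 43 -10 -13 -10 -23 0.3;-23 57 -19 -17 -13 -30 0.3;-22 70 -29 -21 -16 -38 0.3",
)

```text
t: 18.68
tcp_pos: [0.4394, 0.1455, 0.1312]
tool_rot: [0.911, 0.211, 0.031, -0.353]
force: [0.3, -0.1, 1.2]
finger_gap: 0.649
gripper_force: 0.0
```

>>> move_arm(
  commands="-8 14 -6 -4 -4 -8 0.3;-14 29 -15 -8 -8 -16 0.3;-18 45 -27 -11 -12 -23 0.3;-19 61 -40 -15 -16 -31 0.3;-16 77 -56 -18 -20 -39 0.3",
)

```text
t: 19.3
tcp_pos: [0.4605, 0.052, 0.1215]
tool_rot: [0.824, 0.55, 0.022, -0.138]
force: [0.1, -0.6, -0.0]
finger_gap: 0.65
gripper_force: 0.0
```

>>> move_arm(
  commands="-12 17 -12 -3 -4 -8 0.3;-23 35 -26 -6 -9 -15 0.3;-31 54 -42 -9 -13 -23 0.3;-31 54 -42 -9 -13 -23 0.3;-31 54 -42 -9 -13 -23 0.3",
)

```text
t: 19.92
tcp_pos: [0.5017, -0.0053, 0.1445]
tool_rot: [0.706, 0.708, -0.001, -0.006]
force: [0.4, -0.4, -0.5]
finger_gap: 0.647
gripper_force: 0.0
```

```bash
cat >> fk.py <<'E'
def wh(d,z=.022,thr=60,maxrow=245):
    """dark handle blobs in the wrist view, cut off above the fingers"""
    g=cv2.cvtColor(d['image'],cv2.COLOR_RGB2GRAY);s=np.zeros(g.shape,bool);s[:maxrow]=1
    for c in cnts((g<thr)&s,300,9000):
        r=cv2.minAreaRect(c);w=cast(d,cv2.boxPoints(r),z)[:,:2];e=w[1]-w[0];f=w[2]-w[1]
        if np.linalg.norm(e)<np.linalg.norm(f): e,f=f,e
        print('wh',np.round(r[0]),w.mean(0).round(4),'az',round(float(np.degrees(np.arctan2(e[1],e[0]))%180),1),np.round([np.linalg.norm(e)*1e3,np.linalg.norm(f)*1e3]))
E
python3 - <<'E'
from fk import *
s=telemetry.sense();print(s['tcp_pos'],np.round(s['q'],2))
d=snapshot('wrist');wh(d);cv2.imwrite('pics/w2.png',d['image'][:,:,::-1]);d=snapshot('top')
for h in handles(d): print(*h)
E
```

```text
[ 0.5017216  -0.00530582  0.14454446] [-0.24  0.5   1.82  0.01  0.84 -0.24]
wh [243. 217.] [ 0.4356 -0.0255] az 90.2 [48. 24.]
wh [328. 201.] [ 0.5044 -0.0124] az 91.0 [70. 20.]
wh [602.  24.] [0.69   0.1158] az 0.0 [31. 25.]
```

View pics/w2.png

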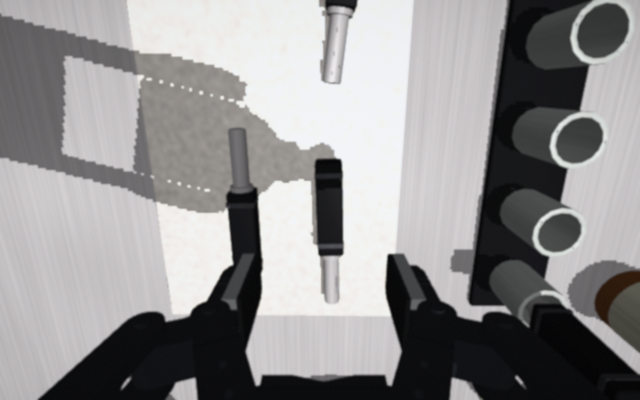

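The wrist view shows gB's handle at px (328,158-253), centred between the fingers. gD's pin is at (238,160), clear of the left finger, and gauge_t is still in its cup at lower right (560,340).

>>> move_arm(
  commands="5 3 60 0 0 0 0.2;5 3 110 0 0 0 0.2;5 3 135 0 0 0 0.2;5 3 140 0 0 0 0.2;5 3 140 0 0 0 0.2",
)

```text
t: 20.65
tcp_pos: [0.5049, -0.0001, 0.0052]
tool_rot: [0.705, 0.709, -0.001, -0.005]
force: [0.9, -0.4, 0.5]
finger_gap: 0.598
gripper_force: 0.0
```

>>> move_arm(
  commands="0 0 0 0 0 0 -1;0 0 0 0 0 0 -1;0 0 0 0 0 0 -1;0 0 0 0 0 0 -1;0 0 0 0 0 0 -1",
)

```text
t: 21.28
tcp_pos: [0.5058, -0.0002, 0.0066]
tool_rot: [0.705, 0.709, 0.0, -0.003]
force: [-0.5, 0.8, 6.5]
finger_gap: 0.237
gripper_force: 69.4
```

>>> move_arm(
  commands="0 0 -20 0 0 0 -1;0 0 -70 0 0 0 -1;0 0 -130 0 0 0 -1;0 0 -190 0 0 0 -1;0 0 -220 0 0 0 -1",
)

```text
t: 21.9
tcp_pos: [0.5076, -0.0014, 0.2292]
tool_rot: [0.705, 0.709, 0.001, -0.002]
force: [0.3, 0.8, -1.2]
finger_gap: 0.237
gripper_force: 68.7
```

Run:
```python
from fk import *
s=telemetry.sense();print(s['tcp_pos'],s['finger_gap'])
qa=np.array(s['q']);yc=-.0245;xc=.667
qb,e=ik(np.array([xc+.005,yc,.225]),RB,np.array([-.3,1.,2.1,2.8,1.6,-1.5]));print(qb.round(2),e)
rows([qa,qb],tip=[-.108,0,-.004])
```

```text
[ 0.50759722 -0.00141926  0.22921471] 0.23667665322413137
[-0.37  0.95  2.21  2.77  1.59 -1.58] 1.0251743898237464e-10
39 -15 19 3 8 1 -1;77 -25 31 5 16 2 -1;115 -32 36 6 25 3 -1;149 -34 36 7 33 4 -1;180 -32 31 6 41 6 -1
26 5 10 -1 8 2 -1;50 15 15 -3 16 3 -1;71 28 14 -6 23 5 -1;87 46 8 -10 30 7 -1;97 67 -2 -15 36 9 -1
13 23 -2 -5 5 1 -1;21 50 -10 -12 10 2 -1;25 78 -24 -19 14 2 -1;23 107 -43 -26 18 3 -1;17 134 -67 -34 20 3 -1
-3 38 -12 -9 1 -1 -1;-9 76 -31 -18 2 -2 -1;-18 113 -56 -26 2 -4 -1;-28 146 -88 -35 0 -7 -1;-28 146 -88 -35 0 -7 -1
end [ 0.6717 -0.0245  0.2249] min z tcp/body/tip [0.193 0.225 0.117]
```

>>> move_arm(
  commands="39 -15 19 3 8 1 -1;77 -25 31 5 16 2 -1;115 -32 36 6 25 3 -1;149 -34 36 7 33 4 -1;180 -32 31 6 41 6 -1",
)

```text
t: 22.52
tcp_pos: [0.4736, 0.1795, 0.1959]
tool_rot: [0.695, 0.624, 0.211, -0.289]
force: [-0.7, 0.2, -1.6]
finger_gap: 0.236
gripper_force: 68.6
```

>>> move_arm(
  commands="26 5 10 -1 8 2 -1;50 15 15 -3 16 3 -1;71 28 14 -6 23 5 -1;87 46 8 -10 30 7 -1;97 67 -2 -15 36 9 -1",
)

```text
t: 23.15
tcp_pos: [0.5532, 0.2461, 0.2513]
tool_rot: [0.673, 0.417, 0.47, -0.39]
force: [-0.8, 0.5, -1.3]
finger_gap: 0.236
gripper_force: 68.7
```

>>> move_arm(
  commands="13 23 -2 -5 5 1 -1;21 50 -10 -12 10 2 -1;25 78 -24 -19 14 2 -1;23 107 -43 -26 18 3 -1;17 134 -67 -34 20 3 -1",
)

```text
t: 23.78
tcp_pos: [0.6608, 0.1405, 0.2662]
tool_rot: [0.678, 0.172, 0.669, -0.253]
force: [-0.2, 0.8, -1.8]
finger_gap: 0.235
gripper_force: 68.7
```

>>> move_arm(
  commands="-3 38 -12 -9 1 -1 -1;-9 76 -31 -18 2 -2 -1;-18 113 -56 -26 2 -4 -1;-28 146 -88 -35 0 -7 -1;-28 146 -88 -35 0 -7 -1",
)

```text
t: 24.4
tcp_pos: [0.6704, -0.0247, 0.2191]
tool_rot: [0.712, 0.004, 0.702, 0.001]
force: [0.3, 1.4, -1.8]
finger_gap: 0.235
gripper_force: 68.8
```

```bash
cat >> fk.py <<'E'
def tipcheck(tip,name=None):
    """pin tip in the scene view near its expected place: brightness profile is left to the eye; prints predicted pixels and saves a crop"""
    s=telemetry.sense();Q=R.from_quat(s['tool_rot']).as_matrix();X=np.array(s['tcp_pos'])+Q@np.array(tip)
    d=snapshot('scene');uv=proj(d,X)[0];print('gap',round(float(s['finger_gap']),3),'tcp',np.round(s['tcp_pos'],4),'tip',X.round(4),'px',uv.round(1))
    u,v=np.round(uv).astype(int);c=d['image'][v-40:v+40,u-50:u+50]
    if name: cv2.imwrite(name,cv2.resize(c,None,fx=6,fy=6,interpolation=cv2.INTER_CUBIC)[:,:,::-1])
E
python3 - <<'E'
from fk import *
tipcheck([-.108,0,-.004],'pics/c1.png');plan([((.672,-.0245,.125),RB)])
E
```

```text
gap 0.235 tcp [ 0.6704 -0.0247  0.2191] tip [ 0.6649 -0.0255  0.1111] px [303.2 215.6]
-95 0 2 | 0 1 0 | |sh| 95 ang 1
```

View pics/c1.png

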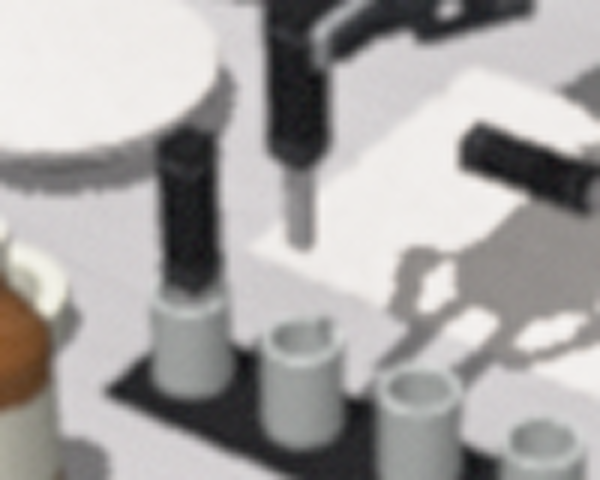

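The held pin tip appears at crop px (302,248), within about 1.5 px of the prediction, over its cup. gauge_t stands upright in the cup next to it.

>>> move_arm(
  commands="-25 0 2 0 1 0 -1;-50 0 2 0 1 0 -1;-75 0 2 0 1 0 -1;-90 0 2 0 1 0 -1;-95 0 2 0 1 0 -1",
)

```text
t: 25.08
tcp_pos: [0.6718, -0.0247, 0.1252]
tool_rot: [0.704, 0.005, 0.71, 0.001]
force: [-1.8, 0.5, 5.6]
finger_gap: 0.237
gripper_force: 68.8
```

>>> move_arm(
  commands="-1 0 0 0 0 0 -1;-2 0 0 0 0 0 -1;-3 0 0 0 0 0 -1;-4 0 0 0 0 0 -1;-4 0 0 0 0 0 -1",
)

```text
t: 25.7
tcp_pos: [0.6718, -0.0248, 0.1252]
tool_rot: [0.702, 0.005, 0.713, 0.001]
force: [-2.0, 1.3, 10.5]
finger_gap: 0.236
gripper_force: 69.0
```

>>> move_arm(
  commands="3 0 0 0 0 0 -0.6;3 0 0 0 0 0 -0.4;3 0 0 0 0 0 -0.3;3 0 0 0 0 0 -0.1;3 0 0 0 0 0 -0.1",
)

```text
t: 26.32
tcp_pos: [0.6715, -0.0251, 0.1234]
tool_rot: [0.705, 0.004, 0.709, 0.001]
force: [0.3, 0.7, -0.8]
finger_gap: 0.449
gripper_force: 0.0
```

>>> move_arm(
  commands="0 0 -20 0 0 0 -0.1;0 0 -40 0 0 0 -0.1;40 0 -45 0 0 0 -0.1;80 0 -45 0 0 0 -0.1;105 0 -45 0 0 0 -0.1",
)

```text
t: 26.95
tcp_pos: [0.6255, -0.0245, 0.2294]
tool_rot: [0.705, 0.004, 0.709, 0.001]
force: [-0.9, -0.1, -1.7]
finger_gap: 0.445
gripper_force: 0.0
```

Run:
```python
from fk import *
d=snapshot('top')
for h in handles(d): print(*h)
s=telemetry.sense();print(s['tcp_pos'])
qa=np.array(s['q'])
# gD: pin +y, handle end -y; grip 18 mm toward -y
T=np.array([.434,-.0453-.018,.15])
qb,e=ik(T,Rdown(90.5),np.array([-.3,.6,1.6,0,1.1,0]));print(qb.round(2),e)
rows([qa,qb],grip=0.2)
```

```text
[ 0.62514864 -0.02406002  0.23294151]
[-0.4   0.42  1.97 -0.    0.75 -0.41] 2.220446049250313e-15
7 -40 6 8 0 4 0.2;13 -80 4 17 -1 6 0.2;18 -117 -4 25 -2 8 0.2;20 -152 -18 33 -5 9 0.2;19 -181 -36 41 -7 10 0.2
-11 -32 0 7 -5 0 0.2;-25 -60 -6 13 -9 0 0.2;-41 -83 -17 19 -15 -1 0.2;-58 -100 -33 24 -21 -3 0.2;-76 -111 -53 28 -27 -5 0.2
-25 -13 -9 4 -7 -2 0.2;-51 -20 -22 6 -15 -4 0.2;-76 -22 -42 8 -22 -6 0.2;-99 -18 -65 8 -30 -8 0.2;-119 -8 -93 8 -38 -11 0.2
-34 7 -16 -1 -8 -3 0.2;-66 18 -38 -3 -15 -5 0.2;-94 34 -66 -5 -23 -7 0.2;-118 52 -99 -8 -30 -10 0.2;-118 52 -99 -8 -30 -10 0.2
end [ 0.4343 -0.063   0.1503] min z tcp/body/tip [0.129 0.234 0.129]
```

>>> move_arm(
  commands="7 -40 6 8 0 4 0.2;13 -80 4 17 -1 6 0.2;18 -117 -4 25 -2 8 0.2;20 -152 -18 33 -5 9 0.2;19 -181 -36 41 -7 10 0.2",
)

```text
t: 27.62
tcp_pos: [0.5881, 0.1577, 0.2459]
tool_rot: [0.699, 0.193, 0.616, -0.307]
force: [0.3, 0.9, -0.1]
finger_gap: 0.602
gripper_force: 0.0
```

>>> move_arm(
  commands="-11 -32 0 7 -5 0 0.2;-25 -60 -6 13 -9 0 0.2;-41 -83 -17 19 -15 -1 0.2;-58 -100 -33 24 -21 -3 0.2;-76 -111 -53 28 -27 -5 0.2",
)

```text
t: 28.25
tcp_pos: [0.4643, 0.2116, 0.1947]
tool_rot: [0.72, 0.43, 0.385, -0.385]
force: [-0.1, -0.4, -0.4]
finger_gap: 0.601
gripper_force: 0.0
```

>>> move_arm(
  commands="-25 -13 -9 4 -7 -2 0.2;-51 -20 -22 6 -15 -4 0.2;-76 -22 -42 8 -22 -6 0.2;-99 -18 -65 8 -30 -8 0.2;-119 -8 -93 8 -38 -11 0.2",
)

```text
t: 28.88
tcp_pos: [0.3962, 0.0931, 0.1288]
tool_rot: [0.735, 0.623, 0.134, -0.234]
force: [-0.3, 0.1, -0.0]
finger_gap: 0.598
gripper_force: 0.0
```

>>> move_arm(
  commands="-34 7 -16 -1 -8 -3 0.2;-66 18 -38 -3 -15 -5 0.2;-94 34 -66 -5 -23 -7 0.2;-118 52 -99 -8 -30 -10 0.2;-118 52 -99 -8 -30 -10 0.2",
)

```text
t: 29.5
tcp_pos: [0.4353, -0.0635, 0.1471]
tool_rot: [0.703, 0.711, 0.004, -0.002]
force: [-0.3, 0.1, -0.4]
finger_gap: 0.6
gripper_force: 0.0
```

Run:
```python
from fk import *
d=snapshot('wrist');s=telemetry.sense();print(s['tcp_pos'],np.round(s['q'],2))
wh(d,thr=60);wh(d,thr=60,maxrow=400);plan([((.434,-.063,.15),Rdown(90.5))])
d=snapshot('top')
for h in handles(d): print(*h)
```

```text
[ 0.43403389 -0.06257106  0.14641289] [-0.41  0.43  1.97  0.01  0.75 -0.43]
wh [320. 170.] [ 0.433  -0.0455] az 91.1 [56. 20.]
wh [631. 244.] [ 0.6937 -0.1056] az 105.8 [36. 13.]
wh [320. 170.] [ 0.433  -0.0455] az 91.1 [56. 20.]
0 0 -4 | 0 -1 0 | |sh| 4 ang 1
[0.4221 0.1915] 79.0 [78. 18.] [241. 235.]
[0.5138 0.1638] 83.7 [77. 20.] [251. 207.]
```

gD is still where it was measured. Grasping it.

>>> move_arm(
  commands="0 -1 60 0 0 0 0.2;0 -1 110 0 0 0 0.2;0 -1 137 0 0 0 0.2;0 -1 142 0 0 0 0.2;0 -1 142 0 0 0 0.2",
)

```text
t: 30.22
tcp_pos: [0.4333, -0.0617, 0.0044]
tool_rot: [0.703, 0.711, 0.003, -0.004]
force: [1.2, 0.2, 0.7]
finger_gap: 0.598
gripper_force: 0.0
```

>>> move_arm(
  commands="0 0 0 0 0 0 -1;0 0 0 0 0 0 -1;0 0 0 0 0 0 -1;0 0 0 0 0 0 -1;0 0 0 0 0 0 -1",
)

```text
t: 30.85
tcp_pos: [0.4345, -0.0624, 0.006]
tool_rot: [0.703, 0.711, 0.004, -0.001]
force: [-0.7, 0.2, 6.6]
finger_gap: 0.238
gripper_force: 69.0
```

>>> move_arm(
  commands="0 0 -20 0 0 0 -1;0 0 -70 0 0 0 -1;0 0 -130 0 0 0 -1;0 0 -190 0 0 0 -1;0 0 -220 0 0 0 -1",
)

```text
t: 31.48
tcp_pos: [0.4344, -0.0643, 0.2286]
tool_rot: [0.703, 0.711, 0.005, 0.001]
force: [1.2, 0.6, -1.0]
finger_gap: 0.237
gripper_force: 68.8
```

Run:
```python
from fk import *
s=telemetry.sense();print(s['tcp_pos'],s['finger_gap'])
qa=np.array(s['q']);yc=.0405;xc=.666
qb,e=ik(np.array([xc+.005,yc,.225]),RA,np.array([-.3,1.,2.1,2.8,1.6,1.5]));print(qb.round(2),e)
rows([qa,qb],tip=[.108,0,-.004])
```

```text
[ 0.43443987 -0.06426893  0.22857654] 0.23731937004463616
[-0.19  0.95  2.21  2.95  1.59  1.57] 5.49172374242346e-10
33 -2 12 1 6 7 -1;66 -3 20 3 11 14 -1;98 -2 26 5 17 21 -1;128 -1 28 7 22 29 -1;158 3 28 10 28 36 -1
23 -11 11 3 4 7 -1;47 -21 20 6 9 15 -1;70 -28 26 10 13 22 -1;94 -33 29 13 17 30 -1;116 -36 30 17 21 38 -1
16 -12 9 4 4 7 -1;33 -21 15 8 7 15 -1;50 -28 18 12 10 23 -1;68 -33 20 16 14 30 -1;86 -35 19 20 17 38 -1
15 -10 4 4 3 7 -1;31 -18 5 8 6 15 -1;48 -24 4 12 9 22 -1;67 -27 1 17 11 29 -1;86 -29 -5 21 14 36 -1
16 -12 -1 5 3 6 -1;35 -23 -6 10 5 13 -1;54 -33 -12 15 7 19 -1;74 -42 -22 20 9 25 -1;94 -49 -34 25 11 30 -1
16 -20 -6 6 2 5 -1;32 -40 -15 11 3 10 -1;48 -59 -26 17 4 15 -1;48 -59 -26 17 4 15 -1;48 -59 -26 17 4 15 -1
end [0.6714 0.0407 0.2248] min z tcp/body/tip [0.201 0.225 0.117]
```

>>> move_arm(
  commands="33 -2 12 1 6 7 -1;66 -3 20 3 11 14 -1;98 -2 26 5 17 21 -1;128 -1 28 7 22 29 -1;158 3 28 10 28 36 -1",
)

```text
t: 32.1
tcp_pos: [0.4344, 0.0955, 0.1987]
tool_rot: [0.862, 0.436, 0.11, -0.233]
force: [-0.4, 0.7, -1.7]
finger_gap: 0.24
gripper_force: 68.8
```

>>> move_arm(
  commands="23 -11 11 3 4 7 -1;47 -21 20 6 9 15 -1;70 -28 26 10 13 22 -1;94 -33 29 13 17 30 -1;116 -36 30 17 21 38 -1",
)

```text
t: 32.72
tcp_pos: [0.4742, 0.2097, 0.2291]
tool_rot: [0.879, 0.097, 0.116, -0.451]
force: [-0.5, 0.3, -1.3]
finger_gap: 0.238
gripper_force: 68.8
```

>>> move_arm(
  commands="16 -12 9 4 4 7 -1;33 -21 15 8 7 15 -1;50 -28 18 12 10 23 -1;68 -33 20 16 14 30 -1;86 -35 19 20 17 38 -1",
)

```text
t: 33.35
tcp_pos: [0.5488, 0.2507, 0.2701]
tool_rot: [0.747, -0.24, 0.071, -0.616]
force: [-0.1, -0.9, 0.1]
finger_gap: 0.238
gripper_force: 68.9
```

>>> move_arm(
  commands="15 -10 4 4 3 7 -1;31 -18 5 8 6 15 -1;48 -24 4 12 9 22 -1;67 -27 1 17 11 29 -1;86 -29 -5 21 14 36 -1",
)

```text
t: 33.98
tcp_pos: [0.6303, 0.2111, 0.2824]
tool_rot: [-0.5, 0.512, -0.009, 0.698]
force: [-0.6, 0.0, -0.5]
finger_gap: 0.236
gripper_force: 68.9
```

>>> move_arm(
  commands="16 -12 -1 5 3 6 -1;35 -23 -6 10 5 13 -1;54 -33 -12 15 7 19 -1;74 -42 -22 20 9 25 -1;94 -49 -34 25 11 30 -1",
)

```text
t: 34.6
tcp_pos: [0.6748, 0.1137, 0.2521]
tool_rot: [-0.188, 0.672, 0.014, 0.716]
force: [-0.3, 0.9, -0.1]
finger_gap: 0.238
gripper_force: 68.9
```

>>> move_arm(
  commands="16 -20 -6 6 2 5 -1;32 -40 -15 11 3 10 -1;48 -59 -26 17 4 15 -1;48 -59 -26 17 4 15 -1;48 -59 -26 17 4 15 -1",
)

```text
t: 35.22
tcp_pos: [0.6708, 0.0415, 0.2204]
tool_rot: [0.005, 0.709, 0.001, 0.705]
force: [-0.3, -0.7, -1.6]
finger_gap: 0.24
gripper_force: 68.9
```

Run:
```python
from fk import *
tipcheck([.108,0,-.004],'pics/c2.png');plan([((.671,.0405,.126),RA)])
```

```text
gap 0.24 tcp [0.6708 0.0415 0.2204] tip [0.6662 0.0425 0.1124] px [323.8 224.1]
94 -2 1 | 0 0 -1 | |sh| 94 ang 1
```

View pics/c2.png

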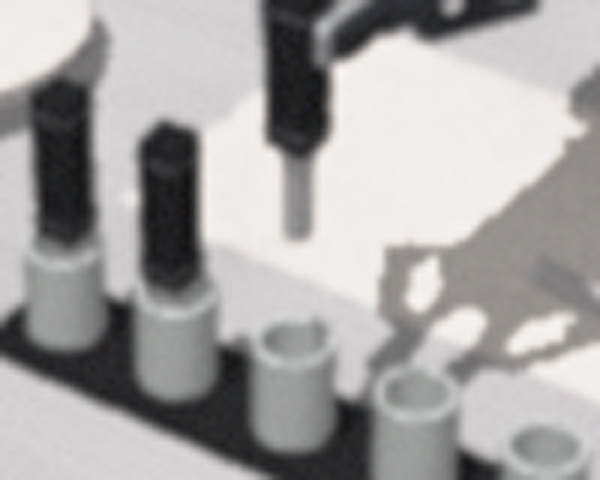

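The first two gauges stand upright. The third pin tip is at crop px (298,238), as predicted, above its cup. Inserting it.

>>> move_arm(
  commands="25 -2 1 0 0 -1 -1;50 -2 1 0 0 -1 -1;75 -2 1 0 0 -1 -1;90 -2 1 0 0 -1 -1;95 -2 1 0 0 -1 -1",
)

```text
t: 35.9
tcp_pos: [0.671, 0.04, 0.1241]
tool_rot: [0.0, 0.71, -0.005, 0.705]
force: [0.3, 0.6, -1.5]
finger_gap: 0.238
gripper_force: 68.9
```

>>> move_arm(
  commands="1 0 0 0 0 0 -1;2 0 0 0 0 0 -1;3 0 0 0 0 0 -1;4 0 0 0 0 0 -1;4 0 0 0 0 0 -1",
)

```text
t: 36.52
tcp_pos: [0.6709, 0.04, 0.1207]
tool_rot: [0.0, 0.71, -0.005, 0.705]
force: [-0.1, -0.3, -1.1]
finger_gap: 0.242
gripper_force: 68.9
```

>>> move_arm(
  commands="1 0 0 0 0 0 -1;2 0 0 0 0 0 -1;2 0 0 0 0 0 -1;2 0 0 0 0 0 -0.6;2 0 0 0 0 0 -0.4",
)

```text
t: 37.15
tcp_pos: [0.6709, 0.0399, 0.1189]
tool_rot: [0.0, 0.709, -0.005, 0.705]
force: [-0.1, 0.9, 0.1]
finger_gap: 0.299
gripper_force: 0.0
```

>>> move_arm(
  commands="0 0 0 0 0 0 -0.3;0 0 0 0 0 0 -0.1;0 0 0 0 0 0 -0.1;0 0 0 0 0 0 -0.1;0 0 0 0 0 0 -0.1",
)

```text
t: 37.78
tcp_pos: [0.6708, 0.0399, 0.1186]
tool_rot: [0.0, 0.71, -0.005, 0.705]
force: [-0.8, -0.0, 1.3]
finger_gap: 0.448
gripper_force: 0.0
```

>>> move_arm(
  commands="0 0 -20 0 0 0 -0.1;0 0 -40 0 0 0 -0.1;-40 0 -45 0 0 0 -0.1;-80 0 -45 0 0 0 -0.1;-110 0 -45 0 0 0 -0.1",
)

```text
t: 38.4
tcp_pos: [0.6263, 0.041, 0.2298]
tool_rot: [0.0, 0.71, -0.005, 0.704]
force: [0.9, -0.3, 0.0]
finger_gap: 0.451
gripper_force: 0.0
```

Run:
```python
from fk import *
s=telemetry.sense();print(s['tcp_pos'])
qa=np.array(s['q'])
# gC: centre (.422,.1915), az 79, pin +y side; grip 18 mm toward the handle end (-y)
a=np.radians(79);T=np.array([.422-.018*np.cos(a),.1915-.018*np.sin(a),.15])
qb,e=ik(T,Rdown(79),np.array([.1,.6,1.6,0,1.1,0]));print(qb.round(2),e)
rows([qa,qb],grip=0.2)
```

```text
[0.62627784 0.04100201 0.22976343]
[ 0.15  0.44  1.93 -0.    0.77  0.34] 2.4368983220224294e-09
-5 38 4 -7 0 -2 0.2;-10 76 3 -14 -1 -5 0.2;-15 113 -2 -20 -2 -7 0.2;-18 149 -11 -27 -3 -11 0.2;-21 183 -24 -34 -4 -14 0.2
-11 33 4 -6 -1 -4 0.2;-20 66 4 -13 -3 -9 0.2;-27 98 1 -19 -4 -13 0.2;-32 129 -6 -26 -6 -18 0.2;-35 157 -17 -32 -8 -23 0.2
-12 26 3 -6 -1 -6 0.2;-21 52 3 -12 -3 -12 0.2;-28 76 -1 -18 -5 -18 0.2;-32 100 -7 -24 -7 -24 0.2;-33 121 -16 -30 -9 -30 0.2
-10 20 -1 -5 -2 -7 0.2;-16 40 -4 -11 -3 -14 0.2;-20 59 -10 -16 -5 -21 0.2;-20 77 -19 -22 -7 -28 0.2;-16 93 -30 -27 -9 -35 0.2
-6 18 -6 -6 -2 -7 0.2;-9 37 -15 -11 -4 -15 0.2;-8 55 -26 -16 -6 -22 0.2;-4 72 -40 -21 -9 -29 0.2;3 87 -56 -27 -11 -37 0.2
-5 22 -11 -5 -2 -7 0.2;-7 44 -25 -10 -5 -15 0.2;-6 66 -41 -15 -7 -22 0.2;-6 66 -41 -15 -7 -22 0.2;-6 66 -41 -15 -7 -22 0.2
end [0.418  0.1737 0.1501] min z tcp/body/tip [0.129 0.235 0.129]
```

>>> move_arm(
  commands="-5 38 4 -7 0 -2 0.2;-10 76 3 -14 -1 -5 0.2;-15 113 -2 -20 -2 -7 0.2;-18 149 -11 -27 -3 -11 0.2;-21 183 -24 -34 -4 -14 0.2",
)

```text
t: 39.02
tcp_pos: [0.6036, 0.2255, 0.2489]
tool_rot: [-0.293, 0.65, 0.118, 0.692]
force: [0.3, -0.0, 0.3]
finger_gap: 0.605
gripper_force: 0.0
```

>>> move_arm(
  commands="-11 33 4 -6 -1 -4 0.2;-20 66 4 -13 -3 -9 0.2;-27 98 1 -19 -4 -13 0.2;-32 129 -6 -26 -6 -18 0.2;-35 157 -17 -32 -8 -23 0.2",
)

```text
t: 39.65
tcp_pos: [0.4998, 0.3491, 0.2439]
tool_rot: [-0.584, 0.472, 0.172, 0.638]
force: [0.1, -0.2, 0.6]
finger_gap: 0.601
gripper_force: 0.0
```

>>> move_arm(
  commands="-12 26 3 -6 -1 -6 0.2;-21 52 3 -12 -3 -12 0.2;-28 76 -1 -18 -5 -18 0.2;-32 100 -7 -24 -7 -24 0.2;-33 121 -16 -30 -9 -30 0.2",
)

```text
t: 40.28
tcp_pos: [0.3835, 0.3768, 0.2021]
tool_rot: [0.813, -0.197, -0.163, -0.523]
force: [-0.2, -0.1, 0.1]
finger_gap: 0.598
gripper_force: 0.0
```

>>> move_arm(
  commands="-10 20 -1 -5 -2 -7 0.2;-16 40 -4 -11 -3 -14 0.2;-20 59 -10 -16 -5 -21 0.2;-20 77 -19 -22 -7 -28 0.2;-16 93 -30 -27 -9 -35 0.2",
)

```text
t: 40.9
tcp_pos: [0.3258, 0.3169, 0.1487]
tool_rot: [0.917, 0.138, -0.102, -0.36]
force: [-0.1, 0.1, -0.4]
finger_gap: 0.6
gripper_force: 0.0
```

>>> move_arm(
  commands="-6 18 -6 -6 -2 -7 0.2;-9 37 -15 -11 -4 -15 0.2;-8 55 -26 -16 -6 -22 0.2;-4 72 -40 -21 -9 -29 0.2;3 87 -56 -27 -11 -37 0.2",
)

```text
t: 41.52
tcp_pos: [0.3607, 0.2209, 0.1285]
tool_rot: [0.87, 0.471, -0.034, -0.139]
force: [0.7, -0.5, -0.8]
finger_gap: 0.602
gripper_force: 0.0
```

>>> move_arm(
  commands="-5 22 -11 -5 -2 -7 0.2;-7 44 -25 -10 -5 -15 0.2;-6 66 -41 -15 -7 -22 0.2;-6 66 -41 -15 -7 -22 0.2;-6 66 -41 -15 -7 -22 0.2",
)

```text
t: 42.15
tcp_pos: [0.417, 0.1737, 0.1487]
tool_rot: [0.774, 0.634, 0.0, -0.003]
force: [-0.3, -0.1, -1.0]
finger_gap: 0.603
gripper_force: 0.0
```

Run:
```python
from fk import *
d=snapshot('wrist');s=telemetry.sense();print(s['tcp_pos'],np.round(s['q'],2))
wh(d);plan([((.4185,.1738,.004),Rdown(79))])
d=snapshot('top')
for h in handles(d): print(*h)
```

```text
[0.41713703 0.17365421 0.14858103] [0.14 0.44 1.94 0.01 0.77 0.33]
wh [326. 166.] [0.4229 0.1938] az 79.4 [55. 19.]
wh [444. 172.] [0.5126 0.1691] az 85.4 [80. 25.]
wh [610. 167.] [0.6401 0.1454] az 93.9 [127.  41.]
wh [127.  16.] [0.3081 0.3249] az 8.3 [81.  8.]
0 2 145 | 0 0 0 | |sh| 145 ang 0
[0.5138 0.1641] 85.2 [77. 22.] [251. 206.]
```

>>> move_arm(
  commands="0 2 60 0 0 0 0.2;0 2 110 0 0 0 0.2;0 2 139 0 0 0 0.2;0 2 144 0 0 0 0.2;0 2 144 0 0 0 0.2",
)

```text
t: 42.88
tcp_pos: [0.4202, 0.1739, 0.0051]
tool_rot: [0.773, 0.634, 0.001, -0.002]
force: [0.1, 0.4, -0.5]
finger_gap: 0.604
gripper_force: 0.0
```

>>> move_arm(
  commands="0 0 0 0 0 0 -1;0 0 0 0 0 0 -1;0 0 0 0 0 0 -1;0 0 0 0 0 0 -1;0 0 0 0 0 0 -1",
)

```text
t: 43.5
tcp_pos: [0.421, 0.1741, 0.0066]
tool_rot: [0.773, 0.634, 0.003, -0.001]
force: [-0.4, 0.2, 4.9]
finger_gap: 0.237
gripper_force: 69.1
```

>>> move_arm(
  commands="0 0 -20 0 0 0 -1;0 0 -70 0 0 0 -1;0 0 -130 0 0 0 -1;0 0 -190 0 0 0 -1;0 0 -220 0 0 0 -1",
)

```text
t: 44.12
tcp_pos: [0.4212, 0.1731, 0.2292]
tool_rot: [0.773, 0.634, 0.004, -0.0]
force: [0.2, -0.3, -0.9]
finger_gap: 0.237
gripper_force: 68.6
```

Run:
```python
from fk import *
s=telemetry.sense();print(s['tcp_pos'],s['finger_gap'])
qa=np.array(s['q']);yc=.1045;xc=.6655
qb,e=ik(np.array([xc+.005,yc,.225]),RA,np.array([-.1,1.,2.1,2.9,1.6,1.5]));print(qb.round(2),e)
rows([qa,qb],tip=[.108,0,-.004])
```

```text
[0.42120525 0.17307131 0.22924529] 0.23654640880114927
[-0.02  0.95  2.18  3.12  1.55  1.57] 4.638955886093754e-12
21 -21 12 5 4 7 -1;42 -41 20 10 8 13 -1;65 -57 25 15 11 20 -1;88 -71 27 21 15 27 -1;111 -82 25 26 18 34 -1
14 -18 8 5 3 7 -1;31 -34 13 10 6 14 -1;49 -47 15 16 9 21 -1;68 -57 13 21 12 28 -1;88 -63 9 27 14 35 -1
15 -15 3 5 3 7 -1;33 -28 2 10 6 14 -1;52 -39 -2 16 8 20 -1;74 -47 -9 21 11 27 -1;96 -51 -19 27 14 33 -1
20 -18 -3 5 2 7 -1;41 -34 -9 11 5 13 -1;65 -48 -19 17 8 19 -1;90 -60 -33 23 10 24 -1;116 -69 -50 29 13 30 -1
21 -26 -7 6 2 5 -1;43 -51 -18 13 4 10 -1;67 -75 -33 19 6 14 -1;90 -97 -52 26 8 18 -1;114 -117 -75 33 10 22 -1
15 -35 -8 6 1 3 -1;31 -70 -20 13 2 6 -1;31 -70 -20 13 2 6 -1;31 -70 -20 13 2 6 -1;31 -70 -20 13 2 6 -1
end [0.6701 0.1048 0.2249] min z tcp/body/tip [0.203 0.225 0.117]
```

>>> move_arm(
  commands="21 -21 12 5 4 7 -1;42 -41 20 10 8 13 -1;65 -57 25 15 11 20 -1;88 -71 27 21 15 27 -1;111 -82 25 26 18 34 -1",
)

```text
t: 44.75
tcp_pos: [0.3613, 0.2984, 0.2013]
tool_rot: [0.893, 0.358, -0.021, -0.271]
force: [-0.2, 0.9, -1.2]
finger_gap: 0.241
gripper_force: 68.7
```

>>> move_arm(
  commands="14 -18 8 5 3 7 -1;31 -34 13 10 6 14 -1;49 -47 15 16 9 21 -1;68 -57 13 21 12 28 -1;88 -63 9 27 14 35 -1",
)

```text
t: 45.38
tcp_pos: [0.3847, 0.3975, 0.2392]
tool_rot: [0.868, 0.027, -0.076, -0.49]
force: [-0.2, 0.2, -0.2]
finger_gap: 0.235
gripper_force: 68.7
```

>>> move_arm(
  commands="15 -15 3 5 3 7 -1;33 -28 2 10 6 14 -1;52 -39 -2 16 8 20 -1;74 -47 -9 21 11 27 -1;96 -51 -19 27 14 33 -1",
)

```text
t: 46.0
tcp_pos: [0.4847, 0.4193, 0.2826]
tool_rot: [0.706, -0.294, -0.11, -0.635]
force: [-0.0, 0.5, -0.8]
finger_gap: 0.235
gripper_force: 68.7
```

>>> move_arm(
  commands="20 -18 -3 5 2 7 -1;41 -34 -9 11 5 13 -1;65 -48 -19 17 8 19 -1;90 -60 -33 23 10 24 -1;116 -69 -50 29 13 30 -1",
)

```text
t: 46.62
tcp_pos: [0.6056, 0.3403, 0.2866]
tool_rot: [-0.435, 0.551, 0.113, 0.702]
force: [0.3, 0.9, -0.0]
finger_gap: 0.24
gripper_force: 68.7
```

>>> move_arm(
  commands="21 -26 -7 6 2 5 -1;43 -51 -18 13 4 10 -1;67 -75 -33 19 6 14 -1;90 -97 -52 26 8 18 -1;114 -117 -75 33 10 22 -1",
)

```text
t: 47.25
tcp_pos: [0.6716, 0.1787, 0.2434]
tool_rot: [-0.116, 0.69, 0.045, 0.713]
force: [0.3, 0.2, -0.6]
finger_gap: 0.237
gripper_force: 68.7
```

>>> move_arm(
  commands="15 -35 -8 6 1 3 -1;31 -70 -20 13 2 6 -1;31 -70 -20 13 2 6 -1;31 -70 -20 13 2 6 -1;31 -70 -20 13 2 6 -1",
)

```text
t: 47.88
tcp_pos: [0.6694, 0.1052, 0.2199]
tool_rot: [-0.002, 0.708, 0.003, 0.707]
force: [0.4, 0.0, -1.3]
finger_gap: 0.237
gripper_force: 68.7
```

Run:
```python
from fk import *
tipcheck([.108,0,-.004],'pics/c3.png');plan([((.670,.1045,.124),RA)])
```

```text
gap 0.237 tcp [0.6694 0.1052 0.2199] tip [0.6652 0.1054 0.112 ] px [344.1 232.4]
96 -1 1 | 0 0 0 | |sh| 96 ang 0
```

View pics/c3.png

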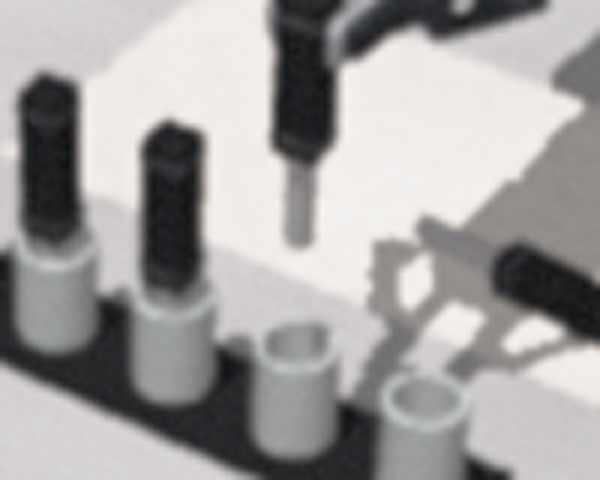

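The fourth pin tip is at crop px (300,243), above its cup at (296,345), and the neighbours stand upright.

>>> move_arm(
  commands="25 0 0 0 0 0 -1;50 0 0 0 0 0 -1;75 0 0 0 0 0 -1;90 0 0 0 0 0 -1;95 0 0 0 0 0 -1",
)

```text
t: 48.55
tcp_pos: [0.6689, 0.1049, 0.1234]
tool_rot: [-0.001, 0.708, 0.003, 0.706]
force: [1.3, 0.4, -0.8]
finger_gap: 0.242
gripper_force: 68.7
```

>>> move_arm(
  commands="1 0 0 0 0 0 -1;2 0 0 0 0 0 -1;3 0 0 0 0 0 -1;4 0 0 0 0 0 -1;4 0 0 0 0 0 -1",
)

```text
t: 49.18
tcp_pos: [0.669, 0.1047, 0.1213]
tool_rot: [-0.001, 0.707, 0.003, 0.707]
force: [-0.6, 1.2, 2.7]
finger_gap: 0.236
gripper_force: 68.8
```

>>> move_arm(
  commands="0 0 0 0 0 0 -0.6;0 0 0 0 0 0 -0.4;0 0 0 0 0 0 -0.2;0 0 0 0 0 0 -0.1;0 0 0 0 0 0 -0.1",
)

```text
t: 49.8
tcp_pos: [0.6688, 0.1047, 0.1198]
tool_rot: [-0.001, 0.708, 0.003, 0.706]
force: [0.8, 0.5, -1.2]
finger_gap: 0.45
gripper_force: 0.0
```

>>> move_arm(
  commands="0 0 -20 0 0 0 -0.1;0 0 -40 0 0 0 -0.1;-40 0 -45 0 0 0 -0.1;-80 0 -45 0 0 0 -0.1;-110 0 -45 0 0 0 -0.1",
)

```text
t: 50.42
tcp_pos: [0.6238, 0.1042, 0.231]
tool_rot: [-0.001, 0.709, 0.003, 0.706]
force: [0.5, 0.1, 0.3]
finger_gap: 0.449
gripper_force: 0.0
```

Run:
```python
from fk import *
s=telemetry.sense();print(s['tcp_pos'],s['finger_gap'])
qa=np.array(s['q'])
a=np.radians(84);T=np.array([.5138+.018*np.cos(a),.164+.018*np.sin(a),.16])
qb,e=ik(T,Rdown(84),np.array([.1,.6,1.6,0,1.1,0]));print(qb.round(2),e,T)
rows([qa,qb],grip=0.2)
```

```text
[0.62383984 0.10424333 0.23095852] 0.4490487217629289
[0.13 0.52 1.7  0.   0.92 0.24] 1.2621250579669964e-10 [0.51568151 0.18190139 0.16      ]
-6 37 7 -7 -1 -2 0.2;-11 73 9 -13 -2 -5 0.2;-17 108 7 -20 -3 -8 0.2;-22 142 2 -26 -5 -11 0.2;-26 174 -8 -33 -7 -15 0.2
-12 29 6 -6 -2 -4 0.2;-22 58 9 -13 -4 -9 0.2;-30 87 7 -19 -6 -13 0.2;-37 114 3 -25 -8 -19 0.2;-41 139 -5 -31 -11 -24 0.2
-12 21 4 -6 -2 -6 0.2;-21 43 4 -11 -5 -12 0.2;-28 64 1 -17 -7 -18 0.2;-31 84 -5 -23 -10 -24 0.2;-32 102 -14 -28 -12 -31 0.2
-8 18 -2 -5 -3 -7 0.2;-13 36 -7 -11 -5 -14 0.2;-15 53 -15 -16 -8 -21 0.2;-13 70 -26 -21 -10 -28 0.2;-8 85 -40 -27 -13 -35 0.2
-6 20 -8 -5 -3 -7 0.2;-8 40 -20 -10 -6 -14 0.2;-8 61 -35 -16 -9 -21 0.2;-5 81 -53 -21 -12 -28 0.2;2 99 -74 -26 -15 -35 0.2
-10 26 -14 -5 -4 -7 0.2;-17 52 -31 -10 -7 -14 0.2;-22 79 -53 -15 -11 -21 0.2;-22 79 -53 -15 -11 -21 0.2;-22 79 -53 -15 -11 -21 0.2
end [0.5157 0.1816 0.1602] min z tcp/body/tip [0.135 0.236 0.135]
```

>>> move_arm(
  commands="-6 37 7 -7 -1 -2 0.2;-11 73 9 -13 -2 -5 0.2;-17 108 7 -20 -3 -8 0.2;-22 142 2 -26 -5 -11 0.2;-26 174 -8 -33 -7 -15 0.2",
)

```text
t: 51.05
tcp_pos: [0.6147, 0.2795, 0.2565]
tool_rot: [-0.294, 0.628, 0.113, 0.712]
force: [0.8, -0.1, 1.3]
finger_gap: 0.6
gripper_force: 0.0
```

>>> move_arm(
  commands="-12 29 6 -6 -2 -4 0.2;-22 58 9 -13 -4 -9 0.2;-30 87 7 -19 -6 -13 0.2;-37 114 3 -25 -8 -19 0.2;-41 139 -5 -31 -11 -24 0.2",
)

```text
t: 51.68
tcp_pos: [0.5291, 0.3963, 0.2577]
tool_rot: [-0.582, 0.431, 0.154, 0.672]
force: [0.8, -0.5, 0.9]
finger_gap: 0.601
gripper_force: 0.0
```

>>> move_arm(
  commands="-12 21 4 -6 -2 -6 0.2;-21 43 4 -11 -5 -12 0.2;-28 64 1 -17 -7 -18 0.2;-31 84 -5 -23 -10 -24 0.2;-32 102 -14 -28 -12 -31 0.2",
)

```text
t: 52.3
tcp_pos: [0.4335, 0.4205, 0.2159]
tool_rot: [0.8, -0.141, -0.127, -0.57]
force: [-0.4, -0.0, -0.3]
finger_gap: 0.597
gripper_force: 0.0
```

>>> move_arm(
  commands="-8 18 -2 -5 -3 -7 0.2;-13 36 -7 -11 -5 -14 0.2;-15 53 -15 -16 -8 -21 0.2;-13 70 -26 -21 -10 -28 0.2;-8 85 -40 -27 -13 -35 0.2",
)

```text
t: 52.92
tcp_pos: [0.3952, 0.3565, 0.157]
tool_rot: [0.894, 0.2, -0.069, -0.394]
force: [0.2, -0.2, 1.0]
finger_gap: 0.599
gripper_force: 0.0
```

>>> move_arm(
  commands="-6 20 -8 -5 -3 -7 0.2;-8 40 -20 -10 -6 -14 0.2;-8 61 -35 -16 -9 -21 0.2;-5 81 -53 -21 -12 -28 0.2;2 99 -74 -26 -15 -35 0.2",
)

```text
t: 53.55
tcp_pos: [0.4479, 0.2467, 0.1349]
tool_rot: [0.842, 0.515, -0.016, -0.161]
force: [0.4, 0.2, 0.0]
finger_gap: 0.599
gripper_force: 0.0
```

>>> move_arm(
  commands="-10 26 -14 -5 -4 -7 0.2;-17 52 -31 -10 -7 -14 0.2;-22 79 -53 -15 -11 -21 0.2;-22 79 -53 -15 -11 -21 0.2;-22 79 -53 -15 -11 -21 0.2",
)

```text
t: 54.18
tcp_pos: [0.5145, 0.1818, 0.1587]
tool_rot: [0.745, 0.668, -0.0, -0.004]
force: [0.5, 0.6, -0.4]
finger_gap: 0.601
gripper_force: 0.0
```

Run:
```python
from fk import *
d=snapshot('wrist');s=telemetry.sense();print(s['tcp_pos'],np.round(s['q'],2))
wh(d);plan([((.5157,.182,.004),Rdown(84))])
d=snapshot('top')
for h in handles(d): print(*h)
```

```text
[0.51453614 0.18175722 0.15853752] [0.13 0.52 1.7  0.01 0.92 0.24]
wh [328. 194.] [0.5169 0.1752] az 84.6 [70. 19.]
wh [499. 190.] [0.658  0.1624] az 90.5 [93. 60.]
wh [45. 19.] [0.3285 0.3296] az 8.3 [76. 12.]
0 2 155 | 0 0 0 | |sh| 155 ang 0
```

>>> move_arm(
  commands="0 2 60 0 0 0 0.2;0 2 120 0 0 0 0.2;0 2 149 0 0 0 0.2;0 2 154 0 0 0 0.2;0 2 154 0 0 0 0.2",
)

```text
t: 54.9
tcp_pos: [0.5179, 0.182, 0.0055]
tool_rot: [0.744, 0.668, 0.001, -0.002]
force: [-0.6, -0.6, -0.4]
finger_gap: 0.597
gripper_force: 0.0
```

>>> move_arm(
  commands="0 0 0 0 0 0 -1;0 0 0 0 0 0 -1;0 0 0 0 0 0 -1;0 0 0 0 0 0 -1;0 0 0 0 0 0 -1",
)

```text
t: 55.52
tcp_pos: [0.5189, 0.1822, 0.0072]
tool_rot: [0.744, 0.668, 0.002, -0.001]
force: [0.7, -0.5, 6.3]
finger_gap: 0.237
gripper_force: 70.1
```

>>> move_arm(
  commands="0 0 -20 0 0 0 -1;0 0 -70 0 0 0 -1;0 0 -130 0 0 0 -1;0 0 -190 0 0 0 -1;0 0 -220 0 0 0 -1",
)

```text
t: 56.15
tcp_pos: [0.5194, 0.1814, 0.2298]
tool_rot: [0.744, 0.668, 0.004, -0.0]
force: [1.2, 0.2, -1.9]
finger_gap: 0.236
gripper_force: 69.3
```

Run:
```python
from fk import *
s=telemetry.sense();print(s['tcp_pos'],s['finger_gap'])
qa=np.array(s['q']);yc=.1695;xc=.665
qb,e=ik(np.array([xc+.005,yc,.225]),RB,np.array([.1,1.,2.1,3.1,1.6,-1.5]));print(qb.round(2),e)
rows([qa,qb],tip=[-.108,0,-.004])
```

```text
[0.51940272 0.18136595 0.22977588] 0.23599534617865206
[ 0.15  0.93  2.12  3.29  1.48 -1.58] 1.278027863255189e-09
33 -27 16 5 6 -1 -1;66 -50 25 9 13 -1 -1;100 -71 29 13 20 -1 -1;132 -87 28 16 27 -1 -1;163 -99 22 18 34 0 -1
28 -6 11 1 7 0 -1;55 -8 17 2 15 0 -1;81 -7 19 2 22 1 -1;105 -1 16 0 29 1 -1;125 10 10 -2 36 2 -1
19 13 2 -3 6 1 -1;35 31 -1 -7 12 1 -1;48 51 -8 -11 18 1 -1;57 73 -19 -17 22 1 -1;62 97 -35 -23 27 1 -1
7 30 -7 -6 3 0 -1;10 62 -20 -13 6 -2 -1;11 93 -38 -21 8 -3 -1;9 124 -61 -29 10 -5 -1;4 153 -90 -37 10 -7 -1
-7 40 -12 -8 0 -2 -1;-15 80 -31 -16 0 -6 -1;-23 118 -55 -25 -2 -10 -1;-23 118 -55 -25 -2 -10 -1;-23 118 -55 -25 -2 -10 -1
end [0.6702 0.1699 0.2246] min z tcp/body/tip [0.201 0.225 0.117]
```

>>> move_arm(
  commands="33 -27 16 5 6 -1 -1;66 -50 25 9 13 -1 -1;100 -71 29 13 20 -1 -1;132 -87 28 16 27 -1 -1;163 -99 22 18 34 0 -1",
)

```text
t: 56.78
tcp_pos: [0.4368, 0.3546, 0.2047]
tool_rot: [0.701, 0.63, 0.116, -0.312]
force: [-0.5, 0.4, -1.0]
finger_gap: 0.234
gripper_force: 69.3
```

>>> move_arm(
  commands="28 -6 11 1 7 0 -1;55 -8 17 2 15 0 -1;81 -7 19 2 22 1 -1;105 -1 16 0 29 1 -1;125 10 10 -2 36 2 -1",
)

```text
t: 57.4
tcp_pos: [0.4669, 0.4616, 0.2635]
tool_rot: [0.648, 0.489, 0.333, -0.48]
force: [-0.4, -0.7, -0.6]
finger_gap: 0.234
gripper_force: 69.3
```

>>> move_arm(
  commands="19 13 2 -3 6 1 -1;35 31 -1 -7 12 1 -1;48 51 -8 -11 18 1 -1;57 73 -19 -17 22 1 -1;62 97 -35 -23 27 1 -1",
)

```text
t: 58.02
tcp_pos: [0.5799, 0.4416, 0.3015]
tool_rot: [0.639, 0.283, 0.56, -0.445]
force: [0.3, 0.2, -1.4]
finger_gap: 0.24
gripper_force: 69.4
```

>>> move_arm(
  commands="7 30 -7 -6 3 0 -1;10 62 -20 -13 6 -2 -1;11 93 -38 -21 8 -3 -1;9 124 -61 -29 10 -5 -1;4 153 -90 -37 10 -7 -1",
)

```text
t: 58.65
tcp_pos: [0.6707, 0.2931, 0.2634]
tool_rot: [0.68, 0.09, 0.698, -0.207]
force: [0.8, 0.8, -0.7]
finger_gap: 0.235
gripper_force: 69.4
```

>>> move_arm(
  commands="-7 40 -12 -8 0 -2 -1;-15 80 -31 -16 0 -6 -1;-23 118 -55 -25 -2 -10 -1;-23 118 -55 -25 -2 -10 -1;-23 118 -55 -25 -2 -10 -1",
)

```text
t: 59.28
tcp_pos: [0.6694, 0.1705, 0.22]
tool_rot: [0.709, 0.001, 0.705, 0.004]
force: [0.1, -0.6, -0.2]
finger_gap: 0.237
gripper_force: 69.4
```

Run:
```python
from fk import *
tipcheck([-.108,0,-.004],'pics/c4.png');plan([((.6695,.1695,.125),RB)])
```

```text
gap 0.237 tcp [0.6694 0.1705 0.22  ] tip [0.6646 0.1697 0.112 ] px [365.9 241.2]
-95 0 1 | 0 0 0 | |sh| 95 ang 0
```

View pics/c4.png

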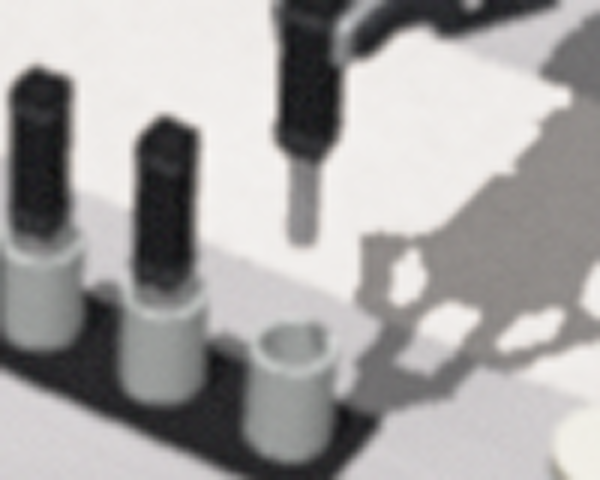

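The fifth pin tip is at crop px (302,243) and its cup centre at (291,345), so I'll shift about 3 mm in -y while inserting.

>>> move_arm(
  commands="-25 3 1 0 0 0 -1;-50 3 1 0 0 0 -1;-75 3 1 0 0 0 -1;-90 3 1 0 0 0 -1;-94 3 1 0 0 0 -1",
)

```text
t: 59.95
tcp_pos: [0.6693, 0.166, 0.1246]
tool_rot: [0.71, 0.0, 0.704, 0.006]
force: [0.2, 0.2, -1.1]
finger_gap: 0.237
gripper_force: 69.4
```

>>> move_arm(
  commands="-1 0 0 0 0 0 -1;-2 0 0 0 0 0 -1;-3 0 0 0 0 0 -1;-4 0 0 0 0 0 -1;-4 0 0 0 0 0 -1",
)

```text
t: 60.58
tcp_pos: [0.6691, 0.1658, 0.1213]
tool_rot: [0.71, -0.0, 0.704, 0.006]
force: [-0.3, -0.0, -0.5]
finger_gap: 0.236
gripper_force: 69.4
```

>>> move_arm(
  commands="-1 0 0 0 0 0 -1;-2 0 0 0 0 0 -1;-2 0 0 0 0 0 -1;-2 0 0 0 0 0 -1;-2 0 0 0 0 0 -1",
)

```text
t: 61.2
tcp_pos: [0.6692, 0.1658, 0.1196]
tool_rot: [0.71, -0.0, 0.705, 0.006]
force: [-0.6, 0.0, 2.2]
finger_gap: 0.237
gripper_force: 69.4
```

>>> move_arm(
  commands="0 0 0 0 0 0 -0.6;0 0 0 0 0 0 -0.4;0 0 0 0 0 0 -0.2;0 0 0 0 0 0 -0.1;0 0 0 0 0 0 -0.1",
)

```text
t: 61.82
tcp_pos: [0.6691, 0.1658, 0.1189]
tool_rot: [0.71, -0.0, 0.704, 0.006]
force: [-0.0, 0.2, 0.1]
finger_gap: 0.449
gripper_force: 0.0
```

>>> move_arm(
  commands="0 0 -20 0 0 0 -0.1;0 0 -40 0 0 0 -0.1;40 0 -45 0 0 0 -0.1;80 0 -45 0 0 0 -0.1;110 0 -45 0 0 0 -0.1",
)

```text
t: 62.45
tcp_pos: [0.6247, 0.1671, 0.2305]
tool_rot: [0.71, 0.0, 0.704, 0.006]
force: [0.6, -0.2, -0.7]
finger_gap: 0.45
gripper_force: 0.0
```

Run:
```python
from fk import *
s=telemetry.sense();print(s['tcp_pos'],s['finger_gap'])
qa=np.array(s['q'])
# valve in top + scene views
d=snapshot('top');im=cv2.resize(d['image'],None,fx=4,fy=4,interpolation=cv2.INTER_CUBIC)
for n in ('top','scene'):
    d=snapshot(n);hsv=cv2.cvtColor(d['image'],cv2.COLOR_RGB2HSV)
    box=(170,205,195,235) if n=='top' else (445,245,485,280)
    x0,y0,x1,y1=box;g=hsv[y0:y1,x0:x1,2].astype(int);bg=np.median(g);print(n,bg,g.max())
    cv2.imwrite(f'pics/v_{n}.png',cv2.resize(d['image'][y0-10:y1+10,x0-10:x1+10],None,fx=8,fy=8,interpolation=cv2.INTER_CUBIC)[:,:,::-1])
    print('\n'.join(' '.join('%3d'%v for v in r) for r in g[::2,::2]))
    print(np.round(cast(d,[[x0,y0],[x1,y1]],.0),3).tolist())
```

```text
[0.62470224 0.16708379 0.23047573] 0.4498976279420355
top 65.0 78
 73  73  75  75  77  76  75  76  77  74  76  75  77
 74  76  76  76  75  76  75  75  75  75  76  75  75
 74  76  74  75  74  73  73  75  74  74  74  74  72
 73  73  74  73  74  74  73  74  72  72  73  73  72
 71  72  73  72  72  72  72  71  71  70  70  69  69
 70  71  69  69  69  69  70  68  67  69  68  67  68
 69  68  68  68  69  67  69  69  67  67  65  65  66
 69  66  66  65  66  66  66  64  65  63  65  64  63
 65  64  65  65  65  64  63  64  63  62  61  61  61
 62  63  62  62  64  62  62  62  60  60  60  61  58
 62  60  60  58  59  59  59  60  56  57  59  58  56
 59  60  58  58  58  57  56  55  55  54  56  54  53
 55  57  56  56  54  54  53  53  51  51  50  51  51
 54  51  52  53  52  49  51  49  49  50  48  47  47
 51  49  49  48  50  47  45  45  46  43  43  44  43
[[0.517, 0.434, 0.0], [0.419, 0.347, 0.0]]
scene 206.0 244
237 232 213 208 207 205 204 206 205 204 208 208 207 207 207 208 206 205 204 203
235 215 209 212 209 208 209 206 205 205 203 206 205 207 208 207 208 206 205 204
221 210 211 213 209 210 209 210 212
[... 587 characters left out ...]
3 206 206 206 208
208 207 210 194 220 236 191 178 188 189 189 180 166 152 232 214 205 203 205 204
203 204 206 199 176 230 236 223 202 193 190 180 181 227 238 195 203 203 201 203
206 205 205 206 199 188 224 238 238 237 234 235 237 238 216 194 204 205 202 203
153 181 203 206 206 200 192 200 216 229 230 230 223 190 179 200 203 202 204 203
 38  62 119 193 207 205 207 203 198 195 191 189 185 199 204 202 201 202 200 202
 40  43  40 126 202 209 209 209 209 206 205 205 208 204 206 205 205 205 204 205
 43  43  45  72 193 206 205 209 209 211 207 206 206 203 203 203 204 204 206 206
 42  40  41  91 196 205 205 204 205 207 207 210 209 206 204 202 202 202 203 204
[[0.427, 0.297, -0.0], [0.502, 0.44, 0.0]]
```

Run:
```python
from fk import *
s=telemetry.sense();qa=np.array(s['q'])
d=snapshot('top');print('top',cast(d,[[188.7,215.4]],.006),'platter',cast(d,[[391.7,206.7]],.032))
d=snapshot('scene');print('scene',cast(d,[[463.8,264]],.008))
T=np.array([.475,.365,.2])
qb,e=ik(T,Rdown(145),np.array([.5,.6,1.6,0,1.1,-.5]));print(qb.round(2),e)
rows([qa,qb],grip=1)
```

```text
top [[0.48300505 0.3682394  0.006     ]] platter [[ 0.51457037 -0.29534717  0.032     ]]
scene [[0.48335717 0.37324234 0.008     ]]
[ 0.47  0.53  1.53  0.    1.08 -0.49] 7.074691834172185e-13
14 -51 7 9 1 3 1;25 -101 6 17 2 5 1;36 -150 -1 26 3 7 1;46 -195 -15 35 3 8 1;55 -237 -34 43 3 9 1
0 -44 9 9 -1 0 1;-1 -86 11 17 -3 0 1;-5 -126 8 25 -5 -1 1;-10 -162 0 33 -7 -2 1;-18 -193 -13 40 -10 -3 1
-9 -29 6 7 -4 -2 1;-21 -56 7 14 -8 -4 1;-35 -78 3 20 -13 -6 1;-50 -95 -5 25 -18 -9 1;-65 -107 -17 30 -23 -12 1
-17 -13 -3 5 -6 -2 1;-36 -23 -11 9 -12 -5 1;-55 -27 -23 12 -19 -7 1;-73 -26 -41 15 -26 -10 1;-89 -20 -62 17 -33 -13 1
-26 0 -14 1 -8 -2 1;-52 4 -34 2 -15 -5 1;-77 12 -60 3 -23 -7 1;-99 23 -91 3 -31 -9 1;-99 23 -91 3 -31 -9 1
end [0.4749 0.3654 0.2   ] min z tcp/body/tip [0.171 0.24  0.171]
```

>>> move_arm(
  commands="14 -51 7 9 1 3 1;25 -101 6 17 2 5 1;36 -150 -1 26 3 7 1;46 -195 -15 35 3 8 1;55 -237 -34 43 3 9 1",
)

```text
t: 63.32
tcp_pos: [0.5933, 0.4057, 0.2809]
tool_rot: [0.643, 0.204, 0.67, -0.31]
force: [-0.2, -1.0, -0.0]
finger_gap: 0.995
gripper_force: 0.0
```

>>> move_arm(
  commands="0 -44 9 9 -1 0 1;-1 -86 11 17 -3 0 1;-5 -126 8 25 -5 -1 1;-10 -162 0 33 -7 -2 1;-18 -193 -13 40 -10 -3 1",
)

```text
t: 63.95
tcp_pos: [0.4525, 0.5395, 0.2854]
tool_rot: [0.548, 0.464, 0.509, -0.475]
force: [0.2, -0.4, 0.1]
finger_gap: 0.999
gripper_force: 0.0
```

>>> move_arm(
  commands="-9 -29 6 7 -4 -2 1;-21 -56 7 14 -8 -4 1;-35 -78 3 20 -13 -6 1;-50 -95 -5 25 -18 -9 1;-65 -107 -17 30 -23 -12 1",
)

```text
t: 64.58
tcp_pos: [0.3409, 0.5335, 0.2258]
tool_rot: [0.447, 0.717, 0.301, -0.443]
force: [-0.1, -0.1, 0.2]
finger_gap: 0.998
gripper_force: 0.0
```

>>> move_arm(
  commands="-17 -13 -3 5 -6 -2 1;-36 -23 -11 9 -12 -5 1;-55 -27 -23 12 -19 -7 1;-73 -26 -41 15 -26 -10 1;-89 -20 -62 17 -33 -13 1",
)

```text
t: 65.2
tcp_pos: [0.3646, 0.4401, 0.171]
tool_rot: [0.362, 0.893, 0.102, -0.246]
force: [0.1, 0.2, -0.3]
finger_gap: 0.994
gripper_force: 0.0
```

>>> move_arm(
  commands="-26 0 -14 1 -8 -2 1;-52 4 -34 2 -15 -5 1;-77 12 -60 3 -23 -7 1;-99 23 -91 3 -31 -9 1;-99 23 -91 3 -31 -9 1",
)

```text
t: 65.82
tcp_pos: [0.4752, 0.3661, 0.1998]
tool_rot: [0.301, 0.954, -0.0, 0.0]
force: [-0.6, -0.1, 0.0]
finger_gap: 0.998
gripper_force: 0.0
```

Run:
```python
from fk import *
s=telemetry.sense();print(s['tcp_pos'],s['finger_gap'])
w=snapshot('wrist');sc=snapshot('scene')
print('pred valve px',proj(w,[[.483,.37,.008],[.483,.37,.044]]).round())
a=w['image'];b=cv2.resize(sc['image'][140:310,250:490],(640,453),interpolation=cv2.INTER_CUBIC)
cv2.imwrite('pics/m1.png',cv2.resize(np.vstack([a,b]),None,fx=.7,fy=.7,interpolation=cv2.INTER_AREA)[:,:,::-1])
```

```text
[0.47521225 0.36606863 0.19983318] 0.9981467050388902
pred valve px [[330. 175.]
 [331. 185.]]
```

View pics/m1.png

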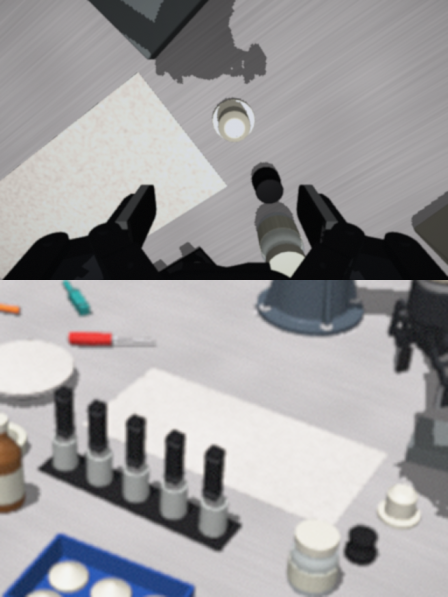

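The montage shows all five gauges upright in the cups. The valve's flange centre is at wrist px (333,170), about 3-4 mm from the prediction.

Run:
```python
from fk import *
w=snapshot('wrist')
v=cast(w,[[333,170]],.008)[0];print(v,cast(w,[[336,181]],.046))
plan([((v[0],v[1],.011),Rdown(145))])
d=dict(fx=w['fx'],fy=w['fy'],cx=w['cx'],cy=w['cy'],pose=np.array([[0.743,-0.637,-0.206,0.558],[-0.669,-0.707,-0.228,-0.27],[-0.001,0.307,-0.952,0.3],[0,0,0,1]]))
im=cv2.imread('pics/w1.png',0)
c=cv2.HoughCircles(cv2.GaussianBlur(im,(5,5),1),cv2.HOUGH_GRADIENT,1,100,param1=80,param2=20,minRadius=95,maxRadius=125)
m=cv2.inRange(im,205,255);k=max(cnts(m[:,190:420]>0,3000,99999),key=cv2.contourArea);e=cv2.fitEllipse(cv2.convexHull(k));print(c,e)
print(cast(d,[[304,137]],.032))
```

```text
[0.47723913 0.37475851 0.008     ] [[0.47894949 0.37565788 0.046     ]]
2 11 187 | 0 0 0 | |sh| 187 ang 0
[[[303.5 139.5 109.8]]] ((114.35719299316406, 137.71568298339844), (217.5619354248047, 220.1739044189453), 133.5712890625)
[[ 0.52227943 -0.28767366  0.032     ]]
```

>>> move_arm(
  commands="3 11 60 0 0 0 1;3 11 120 0 0 0 1;3 11 170 0 0 0 1;3 11 187 0 0 0 1;3 11 187 0 0 0 1",
)

```text
t: 66.6
tcp_pos: [0.4781, 0.3754, 0.0121]
tool_rot: [0.301, 0.954, -0.001, -0.0]
force: [0.6, 0.9, 0.8]
finger_gap: 1.003
gripper_force: 0.0
```

>>> move_arm(
  commands="0 0 0 0 0 0 0.4;0 0 0 0 0 0 -1;0 0 0 0 0 0 -1;0 0 0 0 0 0 -1;0 0 0 0 0 0 -1",
  grip_force=40,
)

```text
t: 67.22
tcp_pos: [0.4802, 0.3766, 0.0154]
tool_rot: [0.301, 0.954, 0.001, 0.002]
force: [0.1, 0.3, 5.9]
finger_gap: 0.477
gripper_force: 41.5
```

>>> move_arm(
  commands="0 0 -20 0 0 0 -1;0 0 -70 0 0 0 -1;0 0 -130 0 0 0 -1;0 0 -190 0 0 0 -1;0 0 -220 0 0 0 -1",
)

```text
t: 67.85
tcp_pos: [0.4797, 0.3769, 0.2389]
tool_rot: [0.301, 0.954, 0.002, 0.004]
force: [0.3, 0.2, -1.2]
finger_gap: 0.471
gripper_force: 40.7
```

Run:
```python
from fk import *
s=telemetry.sense();print(s['tcp_pos'],s['finger_gap'])
qa=np.array(s['q'])
qb,e=ik(np.array([.45,-.26,.23]),Rdown(50),np.array([-.6,.6,1.5,0,1.1,0]));print(qb.round(2),e)
rows([qa,qb])
```

```text
[0.47969847 0.37688909 0.23886127] 0.4714750499508796
[-0.74  0.39  1.69 -0.    1.06 -0.04] 3.191891195797325e-15
-47 -23 1 0 0 7 -1;-91 -50 2 0 0 14 -1;-132 -80 2 0 0 20 -1;-170 -113 3 0 0 27 -1;-205 -149 3 0 0 34 -1
-47 -15 1 0 0 7 -1;-92 -33 1 0 0 14 -1;-135 -55 2 0 0 20 -1;-175 -81 2 0 0 27 -1;-213 -109 3 0 0 34 -1
-46 -7 0 0 0 7 -1;-91 -17 0 0 0 13 -1;-134 -31 1 0 0 20 -1;-175 -49 1 0 0 27 -1;-175 -49 1 0 0 27 -1
end [ 0.4499 -0.2601  0.2301] min z tcp/body/tip [0.23 0.35 0.23]
```

>>> move_arm(
  commands="-47 -23 1 0 0 7 -1;-91 -50 2 0 0 14 -1;-132 -80 2 0 0 20 -1;-170 -113 3 0 0 27 -1;-205 -149 3 0 0 34 -1",
)

```text
t: 68.47
tcp_pos: [0.5613, 0.1349, 0.232]
tool_rot: [0.568, 0.823, 0.001, 0.002]
force: [1.1, 0.6, -0.6]
finger_gap: 0.476
gripper_force: 40.7
```

>>> move_arm(
  commands="-47 -15 1 0 0 7 -1;-92 -33 1 0 0 14 -1;-135 -55 2 0 0 20 -1;-175 -81 2 0 0 27 -1;-213 -109 3 0 0 34 -1",
)

```text
t: 69.1
tcp_pos: [0.5352, -0.1029, 0.2293]
tool_rot: [0.784, 0.621, 0.001, 0.002]
force: [0.8, -0.9, 0.2]
finger_gap: 0.47
gripper_force: 40.7
```

>>> move_arm(
  commands="-46 -7 0 0 0 7 -1;-91 -17 0 0 0 13 -1;-134 -31 1 0 0 20 -1;-175 -49 1 0 0 27 -1;-175 -49 1 0 0 27 -1",
)

```text
t: 69.72
tcp_pos: [0.4471, -0.263, 0.2281]
tool_rot: [0.907, 0.421, 0.001, 0.002]
force: [-0.5, 0.9, 0.4]
finger_gap: 0.469
gripper_force: 40.7
```

Run:
```python
from fk import *
s=telemetry.sense();print(s['tcp_pos'],s['finger_gap'])
w=snapshot('wrist');t=snapshot('top');sc=snapshot('scene')
a=w['image'];b=cv2.resize(t['image'][150:260,350:440],(523,640//1),interpolation=cv2.INTER_CUBIC)
c=cv2.resize(sc['image'][150:240,210:320],(640,523),interpolation=cv2.INTER_CUBIC)
cv2.imwrite('pics/m2.png',cv2.resize(np.vstack([a,c]),None,fx=.64,fy=.64,interpolation=cv2.INTER_AREA)[:,:,::-1])
for n,X in (('w',w),('s',sc),('t',t)): print(n,proj(X,[[.5146,-.2953,.032],[.5223,-.2877,.032]]).round(1).tolist())
```

```text
[ 0.44705661 -0.26304061  0.22810071] 0.4687023300033744
w [[397.9, 151.6], [399.6, 140.4]]
s [[263.7, 185.3], [264.0, 187.1]]
t [[391.7, 206.7], [389.3, 204.3]]
```

View pics/m2.png

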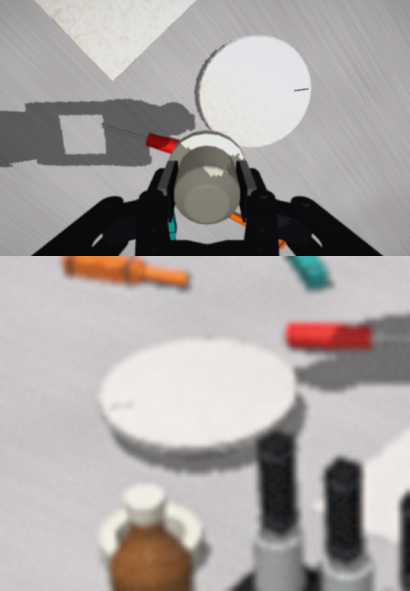

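Run:
```python
from fk import *
w=snapshot('wrist');sc=snapshot('scene')
print(cast(w,[[399.2,143]],.032),cast(sc,[[263.3,186.7]],.032))
im=cv2.cvtColor(w['image'],cv2.COLOR_RGB2GRAY)
c=cv2.HoughCircles(cv2.GaussianBlur(im,(5,5),1),cv2.HOUGH_GRADIENT,1,100,param1=80,param2=20,minRadius=70,maxRadius=105);print(c)
if c is not None: print(cast(w,c[0][:,:2],.032))
C=np.array([.521,-.289])
plan([((C[0],C[1],.12),Rdown(50)),((C[0],C[1],.0485),Rdown(50))])
```

```text
[[ 0.52233248 -0.28595343  0.032     ]] [[ 0.52158117 -0.29105803  0.032     ]]
[[[397.5 141.5  88.1]
  [324.5 279.5  71.1]]]
[[ 0.52193293 -0.28373477  0.032     ]
 [ 0.37151376 -0.35401941  0.032     ]]
24 74 108 | 0 0 0 | |sh| 133 ang 0
0 -1 71 | 0 0 0 | |sh| 71 ang 0
```

>>> move_arm(
  commands="24 74 30 0 0 0 -1;24 74 60 0 0 0 -1;24 74 90 0 0 0 -1;24 74 108 0 0 0 -1;24 74 108 0 0 0 -1",
)

```text
t: 70.6
tcp_pos: [0.5206, -0.2882, 0.1175]
tool_rot: [0.906, 0.424, -0.0, -0.001]
force: [0.6, 0.7, -0.4]
finger_gap: 0.472
gripper_force: 40.7
```

>>> move_arm(
  commands="0 0 30 0 0 0 -1;0 0 55 0 0 0 -1;0 0 65 0 0 0 -1;0 0 69 0 0 0 -1;0 0 69 0 0 0 -1",
)

```text
t: 71.22
tcp_pos: [0.5216, -0.2905, 0.0509]
tool_rot: [0.906, 0.423, 0.001, 0.002]
force: [-0.6, 0.3, -0.7]
finger_gap: 0.471
gripper_force: 40.7
```

```bash
python3 -c "
from fk import *
s=telemetry.sense();print(s['tcp_pos'],s['force'],s['finger_gap']);plan([((.5213,-.289,.0475),Rdown(50))])"
```

```text
[ 0.52161011 -0.29052611  0.05092674] [-0.60889016  0.27351542 -0.66864996] 0.4709033054921164
1 -1 3 | 0 0 0 | |sh| 3 ang 0
```

>>> move_arm(
  commands="1 -1 1 0 0 0 -1;1 -1 2 0 0 0 -1;1 -1 3 0 0 0 -1;1 -1 4 0 0 0 -1;1 -1 4 0 0 0 -1",
)

```text
t: 71.85
tcp_pos: [0.5211, -0.2889, 0.0474]
tool_rot: [0.906, 0.423, 0.001, 0.001]
force: [-0.3, 1.6, 7.6]
finger_gap: 0.469
gripper_force: 41.5
```

>>> move_arm(
  commands="0 0 0 0 0 0 0.1;0 0 0 0 0 0 0.3;0 0 0 0 0 0 0.7;0 0 0 0 0 0 0.7;0 0 0 0 0 0 0.7",
)

```text
t: 72.47
tcp_pos: [0.5209, -0.2888, 0.046]
tool_rot: [0.906, 0.423, 0.001, 0.001]
force: [-0.8, 0.2, 0.1]
finger_gap: 0.85
gripper_force: 0.0
```

>>> move_arm(
  commands="0 0 -20 0 0 0 0.7;0 0 -50 0 0 0 0.7;0 0 -100 0 0 0 0.7;-50 -50 -150 0 0 0 0.7;-100 -100 -200 0 0 0 0.7",
)

```text
t: 73.1
tcp_pos: [0.418, -0.2976, 0.2193]
tool_rot: [0.906, 0.423, 0.001, 0.001]
force: [0.8, -0.9, 0.6]
finger_gap: 0.849
gripper_force: 0.0
```

>>> move_arm(
  commands="0 -50 -20 0 0 0 0.7;0 -80 -40 0 0 0 0.7;0 -80 -60 0 0 0 0.7;0 -80 -60 0 0 0 0.7;0 -80 -60 0 0 0 0.7",
)

```text
t: 73.72
tcp_pos: [0.3575, -0.246, 0.2774]
tool_rot: [0.906, 0.423, 0.0, 0.001]
force: [1.1, 0.0, -1.3]
finger_gap: 0.85
gripper_force: 0.0
```

Run:
```python
from fk import *
s=telemetry.sense();print(s['tcp_pos'])
sc=snapshot('scene');t=snapshot('top')
a=cv2.resize(sc['image'][140:290,210:410],(800,600),interpolation=cv2.INTER_CUBIC)
cv2.imwrite('pics/f1.png',a[:,:,::-1])
cv2.imwrite('pics/ft.png',cv2.resize(t['image'][145:265,230:430],(800,480),interpolation=cv2.INTER_CUBIC)[:,:,::-1])
for X,n in ((sc,'s'),(t,'t')): print(n,proj(X,[[.5215,-.289,.032],[.5215,-.289,.08]]).round(1).tolist())
```

```text
[ 0.35749609 -0.24599864  0.27744686]
s [[263.8, 186.9], [262.9, 174.1]]
t [[389.7, 204.6], [392.4, 203.0]]
```

View pics/f1.png

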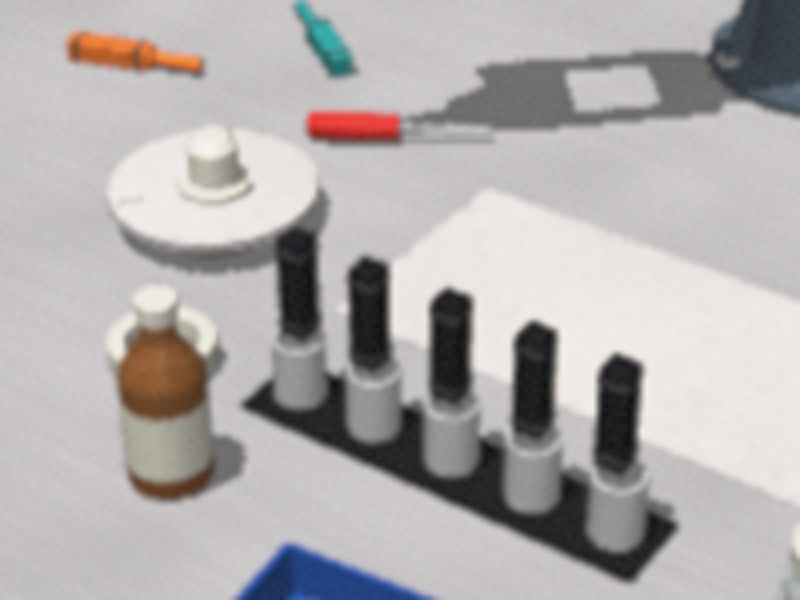

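The picture shows all five gauges upright in their cups. The valve stands at crop px (215,181), with the platter centre near (213,187), so it is about 6 mm off centre. The arm is clear of everything.

```bash
python3 -c "
from station import ticket
print(ticket.sign_off())"
```

```text
the job is handed in; nothing more can be done
None
```

I handed the job in at about 74 s: in the last picture all five gauges stand pin down in the cups, and the valve is upright about 6 mm from the turntable's centre, but sign-off returned no verdict. I viewed 15 pictures, one over the limit of 14.

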